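# Pump soap with the scrub block on the press-plate dispenser

### The arm

A 7-joint arm with a two-finger parallel gripper is mounted at the origin on the work surface. World frame = base frame: x ahead of the robot, y to its left, z up, the work surface at z = 0. Lengths are in m, angles in rad, forces in N, time in s.
With the tool pointing down it reaches from about 0.4 to 0.875 m from the base axis. Payload 19.3 kg.
Tool frame: the origin (TCP) lies between the finger pads; the fingertips stand 17 mm ahead of it and the grasp point (between the pads) lies 2 mm behind it; x points along the fingers, y is the direction in which the jaws open and shut, and the axes are right-handed (so a half turn about x gives the same grasp; the last joint's range is limited). The gripper opens to 85 mm and grips with 20 to 120 N. Pads are 22 mm wide; open, the fingers measure 114 mm over their backs; the gripper's body (76 mm by 85 mm) begins 54 mm behind the grasp point. The pads swing forward as they close: fully open they stand 13 mm farther back than shut.
Start: joints at [-1.284, 0.521, -0.036, 1.599, 0.021, 1.021, -0.113], TCP at [0.218, 0.586, 0.248] pointing down, gripper open.
Joint ranges: [-2.91, 2.91], [-0.3, 2.13], [-1.5, 1.42], [0.17, 2.43], [-1.26, 4.41], [0.16, 1.93], [-2.52, 2.52]. Speed limits (rad/s): [1.89, 1.89, 2.39, 2.39, 3.01, 3.01, 3.01].

### API

Orientations are given as a 3x3 rotation matrix whose columns are the frame's x, y, z axes.
In Python, from rig import sensors, cams, ctrl, spotter gives the robot as it stands. The module is installed in compiled form; this text tells all that it offers.
- The arm moves only by the tool apply_moves, never from a script. Its argument "rows" is a list of rows, each a list of 3 entries, a list of its own where there are three numbers: the gripper command: -1 is fully open, 1 is shut, values between are in proportion, then the shift along the tool's x, y, z scaled (see below), then the turn, a rotation vector about the tool's x, y, z scaled (see below). In form: [[fingers, [x, y, z], [ax, ay, az]], ...]. A call has exactly 10 rows; each row shifts and turns the pose as measured when the row begins, along the tool's axes as they then stand; what a row does not reach is not made up. The controller multiplies each number of a shift by 0.04 m and each number of a turn by 5 degrees. A row lasts 1/12 s, in which the tool goes at most 41.7 mm and 7.16 degrees, less where a joint would pass 70% of its speed; a pose out of reach is approached as far as the arm can. A call with a number of a shift or a turn outside -1 to 1 is refused whole. A call with a gripper value outside its range is refused whole. The fingers move at their own pace and stop on an object; the grip force is fixed at half the most. Time passes only in rows, so rows that do not move let the fingers close, or fill a call up. It gives the time, the measured TCP pose, the force and the opening at its end, in the units of the state.
- sensors.state(): the state, without advancing time (a new reading comes with each control period).
- cams.camera(name): name is "scene" or "top"; returns the picture (384x512x3 uint8, red, green, blue); there is no depth.
- cams.camera_params(name): a dict with "mtx" (3x3 intrinsics, pixels), "world_to_cam" (4x4, takes a point from world to camera coordinates). Camera axes: x right, y up, looking along -z (the intrinsics and any distortion apply to the point x, -y, -z); pixel columns grow to the right and rows downward; lengths in m; the calibration is good to about 2 mm. A picture is of the moment at which its call begins. camera_params takes no time and is no camera call.
- ctrl.job_done(): hands the job in, once; it reports no verdict.
Trained networks look in the newest picture that a camera, given by its name, has taken for a name from the list of things; names that differ only in an ending like _2 or _b are one class to them, and where a whole thing is asked for, a point or a joint stands for the part that bears it (a point fixed in the world has none). Each returns a list of dicts, best first, with "score" (0 to 1); they miss things now and then, are a little off and sometimes report something else, mostly with a low value. They report only what shows in the picture. A call takes as long as a camera call. They do not tell look-alikes from the thing itself.
- spotter.silhouettes(camera, target): "region" (384x512 bool, what is visible of it) and "pixel" ([column, row] in pixels, amid what is visible of it).
- spotter.spot_point(camera, target): "pixel" ([column, row] in pixels: a listed point, or the origin of a listed thing).
The state is a dict: "clock": time; "joint_positions": joint angles; "joint_vel": joint speeds; "joint_efforts": joint torques, N m; "tool_pos": TCP position; "ee_rot": TCP orientation; "force": force on the tool from outside, world axes, zero at the start; "moment": the same for the moment, N m; "width": finger opening in m.
Only numpy, scipy, OpenCV 4.12 (cv2) and the standard library are available. Lean on these libraries where they do the work, as an engineer would, in place of code of your own. Each camera call takes 0.05 s, during which the arm holds its last target.

### The job

Load the scrub block with soap: pick it out of its blue drip tray, set its green face flat in the middle of the soap dispenser's sprung plate and press squarely down until the plate stops firmly at the bottom, level; hold it there for half a second, let the plate come right up, and give it a second full stroke in the same way. Press firmly but do not force it past its stop. Then put the block back in its tray, green face down and flat, let go, and leave everything else where it stands.

Things in the scene. Friction and masses are not known exactly. Their poses are not given: they have to be found in the camera images.
- scrub_center (a point): Centre of the loose scrub block, 39 mm above its flat green face, 98 (x) x 64 (y) mm. Face and white base are 19 mm thick; above is an orange bridge handle: a bar along x, 24 mm wide (y), underside 54 and top 78 mm above the face, so the bar's centre is 27 mm above this point; 56 mm clear between its end posts. 0.15 to 0.25 kg. z points from face to handle. Its two ends are alike.
- scrubber: The same scrub block; origin at the centre of its green face, same axes. It starts in the tray, green face down.
- plate_top (a point): Centre of the top of the dispenser's grey press plate; x along its 108 mm length, y along its 74 mm width, z up. At rest it is 100 mm above the counter, 4 mm below the tank's rim. It sinks in a well 112 x 78 mm: the block's face enters with 7 mm to spare all round if its length lies along the plate's (either way round).
- dispenser: Soap dispenser, fixed: white tank with green windows, 130 (x) x 96 (y) mm, 104 mm high; origin at the centre of its underside, axes as the plate's.
- plate: The press plate's rocking pivot on the pump stem, 13 mm below the plate's top. The plate rocks up to 5 degrees to any side, so push centrally and squarely.
- plunger (a joint): Depth of the pump stem, m: 0 = fully up, grows downwards. A spring returns it: it takes 3.5 N to start and 5 to 9 N near the end. The stroke ends on a hard stop 8 to 24 mm down, set by a dose collar hidden under the plate: it must be felt. There the push rises steeply: a firm 12 to 25 N shows that it is fully down; over 35 N harms the pump.
- tray: The scrub block's blue drip tray, fixed: 150 (x) x 112 (y) mm outside, inside 140 x 102 mm. Origin at the centre of its underside; its inner floor is 5 mm and its rim 19 mm above the counter.
- soap_bar: Bystander: cream bar of soap, 85 x 55 x 28 mm.
- dosing_cup: Bystander: blue dosing cup, 64 mm across, 60 mm high.
- detergent_jug: Bystander: blue detergent jug, 85 x 165 mm, 247 mm high.
- spray_bottle: Bystander: white stain spray bottle with red head, 195 mm high.
- stain_tin: Bystander: red tin, 90 mm across, 130 mm high.
- clothes_brush: Bystander: wooden clothes brush, 200 mm long, lying.
- softener: Bystander: white bottle with green cap, 80 mm across, 220 mm high.
Not all that is in view belongs to the job. Leave any pink or purple look-alike of the scrubber alone.

How it is judged:
By the outcome, as a careful person would: the job done as asked, in the order asked, and still so for the second after the job is handed in, with the robot touching nothing.
It also fails if it takes over 72 s, if anything falls off the work surface, if the arm or the gripper's body presses on something with over 40 N, if the wrist force passes 120 N, or if a joint passes its speed limit or range.

## Working session

There is one attempt and no reset: what is moved stays moved. The work goes in short steps, Python scripts to look and compute and a tool call to move; the robot and the scene stay as the last step left them, time stands still between calls to the robot, and variables do not carry over. Pictures are saved under pics/ and viewed, and the job is handed in when it is done.

Besides the shell and the picture viewer there is one more tool, called after "Emit:" by a JSON object that holds its "fn" and its "kwargs". apply_moves: Moves the arm, as the interface text tells. Its arguments: {"type":"object","properties":{"rows":{"type":"array"}},"required":["rows"]}

```bash
mkdir -p pics
cat > h.py <<'E'
import numpy as np, cv2
from rig import sensors, cams, ctrl, spotter
def params(n):
    p=cams.camera_params(n); return np.array(p["mtx"]),np.array(p["world_to_cam"])
def proj(n,P):
    K,T=params(n); P=np.atleast_2d(P); c=(T[:3,:3]@P.T).T+T[:3,3]
    q=np.c_[c[:,0],-c[:,1],-c[:,2]]; u=(K@q.T).T; return u[:,:2]/u[:,2:]
def ray(n,px):
    K,T=params(n); d=np.linalg.inv(K)@np.array([px[0],px[1],1.]); d=np.array([d[0],-d[1],-d[2]])
    R=T[:3,:3]; return -R.T@T[:3,3], R.T@d
def atz(n,px,z):
    o,d=ray(n,px); return o+d*(z-o[2])/d[2]
def snap(n,f,scale=1):
    im=cams.camera(n); cv2.imwrite(f,cv2.resize(im[:,:,::-1],None,fx=1.5,fy=1.5,interpolation=cv2.INTER_CUBIC)); return im
E
python3 - <<'E'
from h import *
for n in("scene","top"):
    im=snap(n,f"pics/{n}0.png"); np.save(n+"0.npy",im)
    p=cams.camera_params(n); print({k:np.round(v,3).tolist() if k in("mtx","world_to_cam") else v for k,v in p.items()})
    for t in("scrub_center","plate_top","tray"):
        print(n,t,[(np.round(d["pixel"],1).tolist(),round(d["score"],2)) for d in spotter.spot_point(n,t)])
print(sensors.state())
E
```

```text
{'mtx': [[440.653, 0.0, 249.027], [0.0, 440.653, 186.928], [0.0, 0.0, 1.0]], 'world_to_cam': [[0.703, 0.711, -0.019, -0.404], [-0.388, 0.406, 0.828, 0.118], [0.596, -0.575, 0.561, -1.791], [0.0, 0.0, 0.0, 1.0]]}
scene scrub_center [([284.4, 160.2], 0.87), ([314.6, 176.4], 0.77), ([237.0, 152.6], 0.68), ([261.0, 173.1], 0.6), ([258.8, 187.2], 0.36)]
scene plate_top [([173.4, 210.5], 0.9)]
scene tray [([258.5, 186.2], 0.97), ([173.3, 208.1], 0.54), ([177.5, 235.5], 0.25), ([248.5, 275.2], 0.22)]
{'mtx': [[422.345, 0.0, 254.931], [0.0, 422.345, 189.792], [0.0, 0.0, 1.0]], 'world_to_cam': [[-0.01, -1.0, 0.002, 0.055], [0.996, -0.009, 0.094, -0.511], [-0.094, 0.003, 0.996, -1.542], [0.0, 0.0, 0.0, 1.0]]}
top scrub_center [([206.3, 253.2], 0.95), ([187.9, 164.8], 0.66), ([226.9, 203.9], 0.62)]
top plate_top [([329.6, 197.6], 0.72)]
top tray [([227.7, 204.1], 0.8)]
{'clock': 0.4, 'joint_positions': array([-1.28418293,  0.52152026, -0.03628756,  1.59958369,  0.02118812,
        1.02110997, -0.11275268]), 'joint_vel': array([-3.89678372e-05, -1.37528335e-03,  1.77338174e-03, -6.37660879e-04,
       -1.69381648e-03,  1.13769734e-03,  1.83774464e-04]), 'joint_efforts': array([-1.58516315e-03, -9.26042390e+01,  1.97706185e+00, -3.69904196e+01,
        1.81208889e-02,  3.34665929e-03,  9.13902954e-05]), 'tool_pos': array([0.2183154 , 0.5855625 , 0.24818593]), 'ee_rot': array([[-6.84215124e-05,  3.49300499e-01,  9.37010756e-01],
       [-2.26882971e-04,  9.37010729e-01, -3.49300505e-01],
       [-9.99999972e-01, -2.36491453e-04,  1.51386438e-05]]), 'force': array([0.61736678, 0.11078179, 0.19378161]), 'moment': array([ 0.00982801,  0.01001377, -0.05535564]), 'width': 0.08533039716209775}
```

View pics/scene0.png

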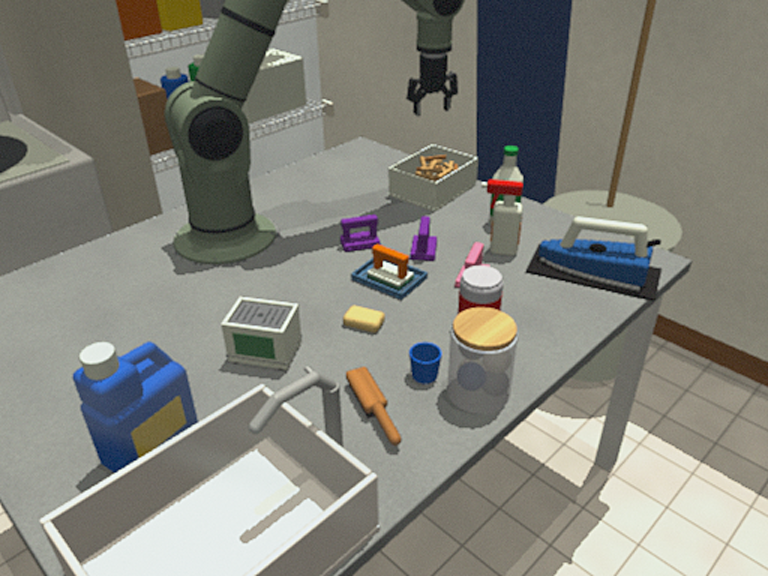

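View pics/top0.png

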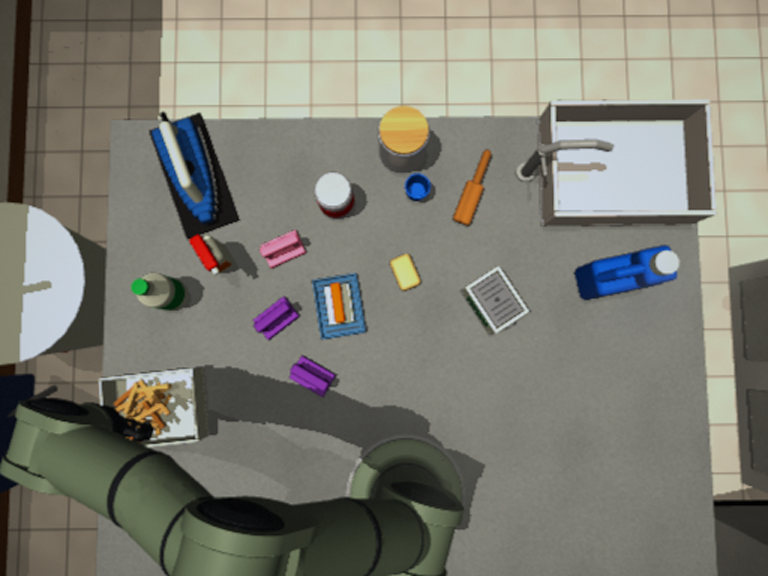

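The orange block sits in the blue tray at top-view pixel (227,204). The dispenser is at (331,200), and the pink and purple look-alikes are separate from both. Next I'll fit the poses from the silhouettes.

```bash
cat > fit.py <<'E'
from h import *
from scipy.optimize import minimize
S=4
def hullmask(n,P,off,box):
    u=(proj(n,P)-off)*S; m=np.zeros(((box[1])*S,(box[0])*S),np.uint8)
    h=cv2.convexHull(np.round((u+S/2-0.5)*16).astype(np.int32)); cv2.fillConvexPoly(m,h,255,shift=4); 
    return cv2.GaussianBlur(m,(9,9),0).astype(float)/255
def boxpts(p,L,W,z0,z1):
    c,s=np.cos(p[2]),np.sin(p[2])
    return np.array([[p[0]+c*a*L/2-s*b*W/2,p[1]+s*a*L/2+c*b*W/2,z] for a in(-1,1) for b in(-1,1) for z in(z0,z1)])
def fit(masks,p0,L,W,z0,z1):
    data=[]
    for n,m in masks.items():
        ys,xs=np.where(m); off=np.array([xs.min()-12,ys.min()-12]); box=(xs.max()-xs.min()+24,ys.max()-ys.min()+24)
        mm=m[off[1]:off[1]+box[1],off[0]:off[0]+box[0]].astype(np.uint8)*255
        mm=cv2.GaussianBlur(cv2.resize(mm,None,fx=S,fy=S,interpolation=cv2.INTER_LINEAR),(9,9),0)/255.
        data.append((n,off,box,mm))
    def f(p,full=False):
        r=[]
        for n,off,box,mm in data:
            h=hullmask(n,boxpts(p,L,W,z0,z1),off,box); r.append(1-np.minimum(h,mm).sum()/np.maximum(h,mm).sum())
        return r if full else sum(r)
    best=None
    for yaw in np.arange(0,np.pi,np.pi/12):
        r=minimize(f,[p0[0],p0[1],yaw],method="Nelder-Mead",options=dict(initial_simplex=np.array([p0[0],p0[1],yaw])+np.array([[0,0,0],[.01,0,0],[0,.01,0],[0,0,.15]]),xatol=1e-5,fatol=1e-5))
        if best is None or r.fun<best.fun: best=r
    return best.x,f(best.x,True)
E
cat > meas.py <<'E'
from fit import *
ims={n:np.load(n+"0.npy") for n in("scene","top")}
for n in("scene","top"): cams.camera(n)
def near(n,t,px):
    L=spotter.silhouettes(n,t); L.sort(key=lambda d:np.hypot(*(np.array(d["pixel"])-px))); print(n,t,L[0]["score"],L[0]["region"].sum(),L[0]["pixel"]); return L[0]["region"]
# orange mask: saturated orange near block
def orange(n,c,r):
    h=cv2.cvtColor(ims[n],cv2.COLOR_RGB2HSV); m=(h[...,0]<16)&(h[...,0]>4)&(h[...,1]>150)&(h[...,2]>60)
    k=np.zeros_like(m); k[c[1]-r:c[1]+r,c[0]-r:c[0]+r]=1; return m&k
disp={"scene":near("scene","dispenser",(173,220)),"top":near("top","dispenser",(330,200))}
tray={"scene":near("scene","tray",(258,186)),"top":near("top","tray",(227,204))}
scr={"scene":near("scene","scrubber",(260,176)),"top":near("top","scrubber",(226,203))}
np.savez("masks.npz",**{f"{a}_{n}":d[n] for a,d in(("disp",disp),("tray",tray),("scr",scr)) for n in d})
og={"scene":orange("scene",(260,176),25),"top":orange("top",(226,203),25)}
print(og["scene"].sum(),og["top"].sum())
p0=atz("top",(330,200),.1); print("disp0",p0)
for ms in(disp,{"top":disp["top"]},{"scene":disp["scene"]}): print("disp",fit(ms,p0,.130,.096,0,.104))
p0=atz("top",(227,204),.02)
def fill(m):
    ys,xs=np.where(m); h=cv2.convexHull(np.c_[xs,ys].astype(np.int32)); o=np.zeros(m.shape,np.uint8); cv2.fillConvexPoly(o,h,1); return o>0
tf={n:fill(m) for n,m in tray.items()}
for ms in(tf,{"top":tf["top"]}): print("tray",fit(ms,p0,.150,.112,0,.019))
for n in og: np.save("og_"+n,og[n])
K=np.concatenate([cv2.resize(ims["top"][170:240,190:260],None,fx=8,fy=8,interpolation=cv2.INTER_CUBIC)],0)
cv2.imwrite("pics/z1.png",K[:,:,::-1]); cv2.imwrite("pics/z2.png",cv2.resize(ims["scene"][150:205,220:290],None,fx=10,fy=10,interpolation=cv2.INTER_CUBIC)[:,:,::-1])
E
python3 meas.py
```

```text
scene dispenser 0.82 2074 [174.4, 220.7]
top dispenser 0.91 1168 [330.7, 200.9]
scene tray 0.59 414 [258.1, 189.6]
top tray 0.71 797 [235.1, 203.9]
scene scrubber 0.76 628 [260.1, 180.0]
top scrubber 0.93 466 [181.0, 212.3]
246 76
disp0 [ 0.46579712 -0.21336695  0.1       ]
disp (array([ 0.4701053 , -0.21541113,  0.56823761]), [np.float64(0.08311026893140738), np.float64(0.04438772304727312)])Traceback (most recent call last):
  File "meas.py", line 17, in <module>
    for ms in(disp,{"top":disp["top"]},{"scene":disp["scene"]}): print("disp",fit(ms,p0,.130,.096,0,.104))
                                                                              ~~~^^^^^^^^^^^^^^^^^^^^^^^^
  File "fit.py", line 25, in fit
    r=minimize(f,[p0[0],p0[1],yaw],method="Nelder-Mead",options=dict(initial_simplex=np.array([p0[0],p0[1],yaw])+np.array([[0,0,0],[.01,0,0],[0,.01,0],[0,0,.15]]),xatol=1e-5,fatol=1e-5))
    res = _minimize_neldermead(fun, x0, args, callback, bounds=bounds,
                               **options)
    fsim[j] = func(sim[j])
              ~~~~^^^^^^^^
    fx = function(np.copy(x), *(wrapper_args + args))
  File "fit.py", line 21, in f
    h=hullmask(n,boxpts(p,L,W,z0,z1),off,box); r.append(1-np.minimum(h,mm).sum()/np.maximum(h,mm).sum())
  File "fit.py", line 5, in hullmask
    u=(proj(n,P)-off)*S; m=np.zeros(((box[1])*S,(box[0])*S),np.uint8)
       ~~~~^^^^^
  File "h.py", line 6, in proj
    K,T=params(n); P=np.atleast_2d(P); c=(T[:3,:3]@P.T).T+T[:3,3]
        ~~~~~~^^^
  File "h.py", line 4, in params
    p=cams.camera_params(n); return np.array(p["mtx"]),np.array(p["world_to_cam"])
ValueError: time passes only in moves, steps and waits
```

```bash
ls pics
```

```text
scene0.png
top0.png
```

```bash
python3 - <<'E'
import json
from rig import cams
json.dump({n:{k:[[float(x) for x in r] for r in cams.camera_params(n)[k]] for k in("mtx","world_to_cam")} for n in("scene","top")},open("cal.json","w"))
E
sed -i 's/^def params.*/import json\n_C={n:(np.array(v["mtx"]),np.array(v["world_to_cam"])) for n,v in json.load(open("\.\/cal.json")).items()}\ndef params(n): return _C[n]/; /^    p=cams.camera_params/d' h.py
python3 - <<'E'
from h import *
ims={n:np.load(n+"0.npy") for n in("scene","top")}
def z(n,x0,y0,x1,y1,f,name): cv2.imwrite(f"pics/{name}.png",cv2.resize(ims[n][y0:y1,x0:x1],None,fx=f,fy=f,interpolation=cv2.INTER_NEAREST)[:,:,::-1])
z("top",200,172,255,235,9,"zt1"); z("top",300,170,360,230,9,"zt2"); z("scene",225,155,295,205,10,"zs1")
E
```

```text
(no output)
```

View pics/zt1.png

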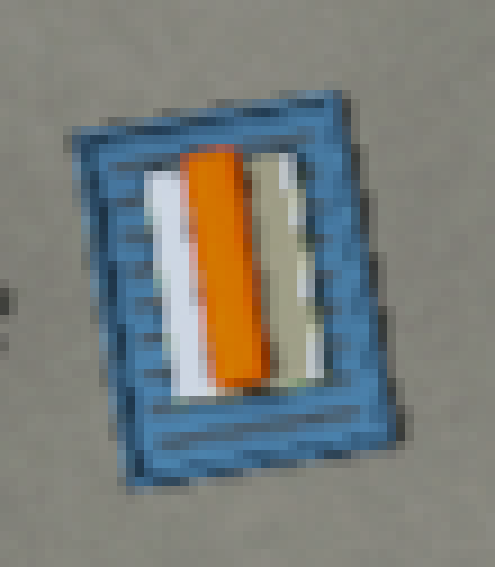

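View pics/zt2.png

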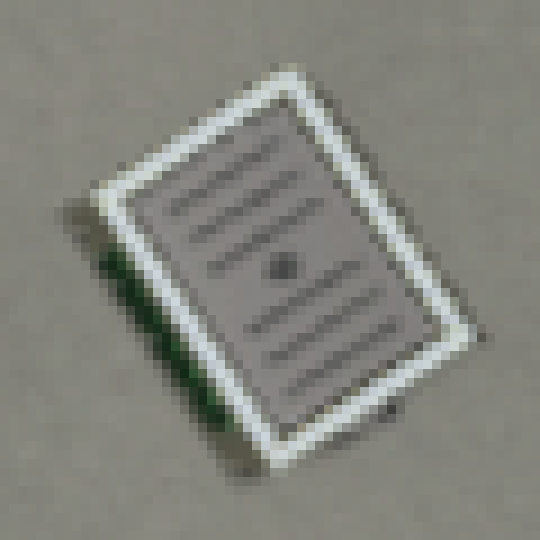

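View pics/zs1.png

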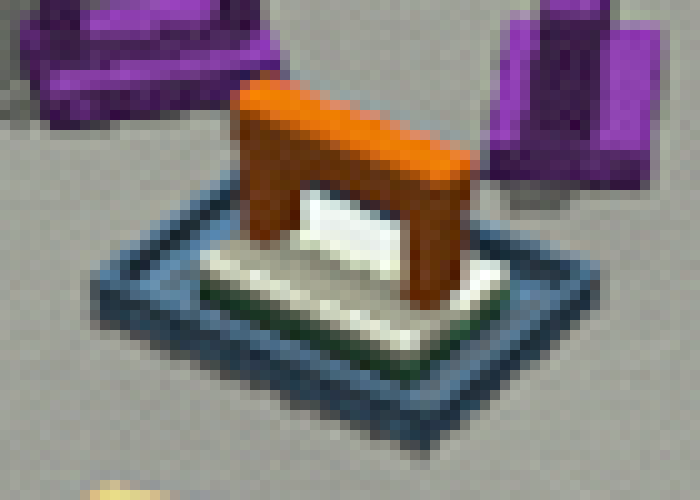

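```bash
cat > corners.py <<'E'
from h import *
from scipy.optimize import least_squares
def rect(p,L,W,z): 
    c,s=np.cos(p[2]),np.sin(p[2]); return np.array([[p[0]+c*a*L/2-s*b*W/2,p[1]+s*a*L/2+c*b*W/2,z] for a,b in((1,1),(1,-1),(-1,-1),(-1,1))])
def px(c,s,o): return np.array(c,float)/s+np.array(o)-.5
def fitc(n,C,p0,L,W,z):
    f=lambda p:(proj(n,rect(p,L,W,z))-C).ravel(); r=least_squares(f,p0,x_scale=[.01,.01,.1]); return r.x,np.round(r.fun.reshape(-1,2),2).tolist()
E
python3 - <<'E'
from corners import *
for nm,C,L,W,z,y in (("tray",px([[72,130],[345,92],[405,445],[130,490]],9,(200,172)),.15,.112,.019,.15),
  ("base",px([[145,172],[295,152],[327,385],[176,402]],9,(200,172)),.098,.064,.024,.15),
  ("tank",px([[97,200],[290,70],[478,335],[277,468]],9,(300,170)),.130,.096,.104,.15)):
    p0=[*atz("top",C.mean(0),z)[:2],y]
    if nm=="tank":
        best=min((fitc("top",np.roll(C,k,0),p0[:2]+[yy],L,W,z) for k in range(4) for yy in(-.6,.6,1.0,-1)),key=lambda r:np.abs(r[1]).sum())
        print(nm,best)
    else: print(nm,fitc("top",C,p0,L,W,z))
# orange bar in top
im=np.load("top0.npy"); h=cv2.cvtColor(im,cv2.COLOR_RGB2HSV); m=((h[...,0]<18)&(h[...,1]>170)).astype(np.uint8)[172:235,200:255]
ys,xs=np.where(m); r=cv2.minAreaRect(np.c_[xs,ys].astype(np.float32)); print(r,len(xs))
print("bar",atz("top",np.array([xs.mean()+200,ys.mean()+172]),.083))
print("plate dot",atz("top",px([285,268],9,(300,170)),.100))
q=[["scene",t] for t in()]
# scene checks: bar top corners in zs1
b=px([[[257,72],[480,158]],[[232,92],[455,182]]],10,(225,155)).reshape(-1,2); print("scene bar", atz("scene",b.mean(0),.083), [atz("scene",x,.083).round(4).tolist() for x in b])
print("scene plate",atz("scene",(173.4,210.5),.1),"tray pts",[atz("scene",px(c,10,(225,155)),.019).round(4).tolist() for c in([90,268],[600,265],[428,412])])
E
```

```text
tray (array([0.46181706, 0.15838225, 0.15357462]), [[0.43, 0.19], [-0.19, -0.43], [-0.42, 0.15], [0.18, 0.09]])
base (array([0.46606148, 0.15895612, 0.12628541]), [[-0.18, -0.2], [0.27, -0.3], [0.18, 0.01], [-0.26, 0.48]])
tank (array([ 0.46817746, -0.21695075,  0.57935552]), [[-0.8, -0.26], [0.17, -0.85], [0.39, 0.31], [0.23, 0.77]])
((24.988998413085938, 29.426651000976562), (25.76179313659668, 6.477533340454102), 81.46923065185547) 163
bar [0.46573175 0.15804638 0.083     ]
plate dot [ 0.4683072  -0.21754521  0.1       ]
scene bar [0.47007016 0.16085085 0.083     ] [[0.4184, 0.1629, 0.083], [0.5163, 0.1753, 0.083], [0.4217, 0.147, 0.083], [0.5206, 0.1579, 0.083]]
scene plate [ 0.47364225 -0.21775139  0.1       ] tray pts [[0.3958, 0.0982, 0.019], [0.5283, 0.2273, 0.019], [0.5465, 0.1172, 0.019]]
```

```bash
cat > plan.py <<'E'
from h import *
from scipy.spatial.transform import Rotation as R
def down(yawy):  # tool x down, y at world angle
    x=np.array([0,0,-1.]); y=np.array([np.cos(yawy),np.sin(yawy),0]); return np.c_[x,y,np.cross(x,y)]
def rows(target,yawy,N,g,dirn=None,dec=2,total=None):
    s=sensors.state(); p=np.array(s["tool_pos"]); Rm=np.array(s["ee_rot"]); T=down(yawy)
    rv=R.from_matrix(Rm.T@T).as_rotvec()
    if dirn is not None and np.sign(rv[0])!=dirn and abs(rv[0])>.5: rv*=(1-2*np.pi/np.linalg.norm(rv))
    out=[];P=p.copy();C=Rm.copy()
    for i in range(N):
        d=(np.array(target)-P)/(N-i); sh=np.round(C.T@d/.04,dec); tr=np.round(np.degrees(rv/N)/5,dec)
        out.append([g,sh.tolist(),tr.tolist()]); P=P+C@sh*.04; C=C@R.from_rotvec(np.radians(tr*5)).as_matrix()
    print("max",max(np.abs(r[1]).max() for r in out),max(np.abs(r[2]).max() for r in out),"from",p.round(4))
    while len(out)%10: out.append([g,[0,0,0],[0,0,0]])
    for i in range(0,len(out),10): print(json.dumps(out[i:i+10]).replace("-0.0,","0,").replace("0.0,","0,").replace(" ",""))
E
python3 -c "
from plan import *
rows([.468,.1595,.25],1.696-np.pi,40,-1,dirn=1)"
```

```text
max 0.31 0.76 from [0.2183 0.5856 0.2483]
[[-1,[0,-0.2,0.24],[0.76,0,-0.0]],[-1,[0,-0.18,0.25],[0.76,0,-0.0]],[-1,[0,-0.16,0.26],[0.76,0,-0.0]],[-1,[0,-0.14,0.27],[0.76,0,-0.0]],[-1,[0,-0.13,0.28],[0.76,0,-0.0]],[-1,[0,-0.11,0.29],[0.76,0,-0.0]],[-1,[0,-0.09,0.3],[0.76,0,-0.0]],[-1,[0,-0.07,0.3],[0.76,0,-0.0]],[-1,[0,-0.05,0.31],[0.76,0,-0.0]],[-1,[0,-0.03,0.31],[0.76,0,-0.0]]]
[[-1,[0,-0.01,0.31],[0.76,0,-0.0]],[-1,[0,0.01,0.31],[0.76,0,-0.0]],[-1,[0,0.04,0.31],[0.76,0,-0.0]],[-1,[0,0.06,0.3],[0.76,0,-0.0]],[-1,[0,0.08,0.3],[0.76,0,-0.0]],[-1,[0,0.09,0.29],[0.76,0,-0.0]],[-1,[0,0.11,0.29],[0.76,0,-0.0]],[-1,[0,0.13,0.28],[0.76,0,-0.0]],[-1,[0,0.15,0.27],[0.76,0,-0.0]],[-1,[0,0.17,0.26],[0.76,0,-0.0]]]
[[-1,[0,0.19,0.25],[0.76,0,-0.0]],[-1,[0,0.2,0.23],[0.76,0,-0.0]],[-1,[0,0.22,0.22],[0.76,0,-0.0]],[-1,[0,0.23,0.2],[0.76,0,-0.0]],[-1,[0,0.24,0.19],[0.76,0,-0.0]],[-1,[0,0.26,0.17],[0.76,0,-0.0]],[-1,[0,0.27,0.16],[0.76,0,-0.0]],[-1,[0,0.28,0.14],[0.76,0,-0.0]],[-1,[0,0.28,0.12],[0.76,0,-0.0]],[-1,[0,0.29,0.1],[0.76,0,-0.0]]]
[[-1,[0,0.3,0.08],[0.76,0,-0.0]],[-1,[0,0.3,0.06],[0.76,0,-0.0]],[-1,[-0.01,0.3,0.04],[0.76,0,-0.0]],[-1,[0,0.31,0.02],[0.76,0,-0.0]],[-1,[-0.01,0.31,-0.0],[0.76,0,-0.0]],[-1,[0,0.31,-0.02],[0.76,0,-0.0]],[-1,[-0.01,0.3,-0.04],[0.76,0,-0.0]],[-1,[0,0.3,-0.06],[0.76,0,-0.0]],[-1,[-0.01,0.29,-0.09],[0.76,0,-0.0]],[-1,[0,0.29,-0.1],[0.76,0,-0.0]]]
```

Emit:
{"fn": "apply_moves", "kwargs": {"rows": [[-1,[0,-0.2,0.24],[0.76,0,0]],[-1,[0,-0.18,0.25],[0.76,0,0]],[-1,[0,-0.16,0.26],[0.76,0,0]],[-1,[0,-0.14,0.27],[0.76,0,0]],[-1,[0,-0.13,0.28],[0.76,0,0]],[-1,[0,-0.11,0.29],[0.76,0,0]],[-1,[0,-0.09,0.3],[0.76,0,0]],[-1,[0,-0.07,0.3],[0.76,0,0]],[-1,[0,-0.05,0.31],[0.76,0,0]],[-1,[0,-0.03,0.31],[0.76,0,0]]]}}

```text
clock: 1.63
tool_pos: [0.2796, 0.4751, 0.248]
ee_rot: [[-0.001, 0.865, 0.502], [0.002, 0.502, -0.865], [-1.0, -0.0, -0.002]]
force: [0.4, 0.5, 0.0]
width: 0.0852
```

```bash
python3 -c "
from plan import *
print(sensors.state()['joint_positions'].round(2))
rows([.468,.1595,.25],1.696-np.pi,20,-1,dirn=1)"
```

```text
[-1.25  0.41  0.14  1.8  -0.07  0.93 -0.55]
max 0.46 1.13 from [0.2796 0.4751 0.248 ]
[[-1,[0,0.01,0.46],[1.13,0,0.0]],[-1,[0,0.05,0.46],[1.13,0,0.0]],[-1,[0,0.1,0.45],[1.13,0,0.0]],[-1,[0,0.14,0.44],[1.13,0,0.0]],[-1,[0,0.18,0.42],[1.13,0,0.0]],[-1,[0,0.22,0.4],[1.13,0,0.0]],[-1,[0,0.26,0.38],[1.13,0,0.0]],[-1,[-0.01,0.3,0.35],[1.13,0,0.0]],[-1,[0,0.33,0.32],[1.13,0,0.0]],[-1,[-0.01,0.36,0.29],[1.13,0,0.0]]]
[[-1,[0,0.39,0.25],[1.13,0,0.0]],[-1,[-0.01,0.41,0.21],[1.13,0,0.0]],[-1,[0,0.43,0.17],[1.13,0,0.0]],[-1,[-0.01,0.44,0.13],[1.13,0,0.0]],[-1,[0,0.45,0.08],[1.13,0,0.0]],[-1,[-0.01,0.46,0.04],[1.13,0,0.0]],[-1,[0,0.46,-0.01],[1.13,0,0.0]],[-1,[-0.01,0.45,-0.05],[1.13,0,0.0]],[-1,[0,0.44,-0.1],[1.13,0,0.0]],[-1,[-0.01,0.44,-0.15],[1.13,0,0.0]]]
```

Emit:
{"fn": "apply_moves", "kwargs": {"rows": [[-1,[0,0.01,0.46],[1,0,0]],[-1,[0,0.05,0.46],[1,0,0]],[-1,[0,0.1,0.45],[1,0,0]],[-1,[0,0.14,0.44],[1,0,0]],[-1,[0,0.18,0.42],[1,0,0]],[-1,[0,0.22,0.4],[1,0,0]],[-1,[0,0.26,0.38],[1,0,0]],[-1,[0,0.3,0.35],[1,0,0]],[-1,[0,0.33,0.32],[1,0,0]],[-1,[0,0.36,0.29],[1,0,0]]]}}

```text
clock: 2.47
tool_pos: [0.3823, 0.314, 0.2487]
ee_rot: [[-0.001, 0.926, -0.378], [0.005, -0.378, -0.926], [-1.0, -0.003, -0.005]]
force: [0.5, -0.4, -0.3]
width: 0.0855
```

```bash
python3 -c "
from plan import *
print(sensors.state()['joint_positions'].round(2))
rows([.468,.1595,.22],1.696-np.pi,14,-1,dirn=1)"
```

```text
[-1.12  0.33  0.41  1.95 -0.17  0.88 -1.02]
max 0.32 0.87 from [0.3823 0.314  0.2487]
[[-1,[0.05,0.25,0.2],[0.87,0,0.0]],[-1,[0.05,0.26,0.18],[0.87,0,0.0]],[-1,[0.05,0.27,0.16],[0.87,0,0.0]],[-1,[0.05,0.28,0.14],[0.87,0,0.0]],[-1,[0.05,0.29,0.11],[0.87,0,0.0]],[-1,[0.05,0.3,0.09],[0.87,0,0.0]],[-1,[0.05,0.31,0.07],[0.87,0,0.0]],[-1,[0.05,0.31,0.05],[0.87,0,0.0]],[-1,[0.05,0.32,0.02],[0.87,0,0.0]],[-1,[0.05,0.32,-0.0],[0.87,0,0.0]]]
[[-1,[0.05,0.31,-0.03],[0.87,0,0.0]],[-1,[0.05,0.31,-0.05],[0.87,0,0.0]],[-1,[0.05,0.31,-0.07],[0.87,0,0.0]],[-1,[0.04,0.3,-0.1],[0.87,0,0.0]],[-1,[0,0,0],[0,0,0]],[-1,[0,0,0],[0,0,0]],[-1,[0,0,0],[0,0,0]],[-1,[0,0,0],[0,0,0]],[-1,[0,0,0],[0,0,0]],[-1,[0,0,0],[0,0,0]]]
```

Emit:
{"fn": "apply_moves", "kwargs": {"rows": [[-1,[0.05,0.25,0.2],[0.87,0,0]],[-1,[0.05,0.26,0.18],[0.87,0,0]],[-1,[0.05,0.27,0.16],[0.87,0,0]],[-1,[0.05,0.28,0.14],[0.87,0,0]],[-1,[0.05,0.29,0.11],[0.87,0,0]],[-1,[0.05,0.3,0.09],[0.87,0,0]],[-1,[0.05,0.31,0.07],[0.87,0,0]],[-1,[0.05,0.31,0.05],[0.87,0,0]],[-1,[0.05,0.32,0.02],[0.87,0,0]],[-1,[0.05,0.32,0],[0.87,0,0]]]}}

```text
clock: 3.3
tool_pos: [0.4452, 0.1961, 0.229]
ee_rot: [[0.002, 0.373, -0.928], [0.009, -0.928, -0.373], [-1.0, -0.008, -0.006]]
force: [0.5, 0.4, 0.1]
width: 0.0856
```

```bash
python3 -c "
from plan import *
print(sensors.state()['joint_positions'].round(2))
rows([.468,.1595,.18],1.696-np.pi,8,-1,dirn=1)"
```

```text
[-1.01  0.38  0.62  2.   -0.31  0.84 -1.41]
max 0.16 0.37 from [0.4452 0.1961 0.229 ]
[[-1,[0.15,0.13,-0.02],[0.37,-0.01,0.01]],[-1,[0.15,0.13,-0.03],[0.37,-0.01,0.01]],[-1,[0.15,0.13,-0.03],[0.37,-0.01,0.01]],[-1,[0.15,0.13,-0.04],[0.37,-0.01,0.01]],[-1,[0.15,0.13,-0.04],[0.37,-0.01,0.01]],[-1,[0.16,0.13,-0.04],[0.37,-0.01,0.01]],[-1,[0.15,0.13,-0.05],[0.37,-0.01,0.01]],[-1,[0.16,0.13,-0.05],[0.37,-0.01,0.01]],[-1,[0,0,0],[0,0,0]],[-1,[0,0,0],[0,0,0]]]
```

Emit:
{"fn": "apply_moves", "kwargs": {"rows": [[-1,[0.15,0.13,-0.02],[0.37,-0.01,0.01]],[-1,[0.15,0.13,-0.03],[0.37,-0.01,0.01]],[-1,[0.15,0.13,-0.03],[0.37,-0.01,0.01]],[-1,[0.15,0.13,-0.04],[0.37,-0.01,0.01]],[-1,[0.15,0.13,-0.04],[0.37,-0.01,0.01]],[-1,[0.16,0.13,-0.04],[0.37,-0.01,0.01]],[-1,[0.15,0.13,-0.05],[0.37,-0.01,0.01]],[-1,[0.16,0.13,-0.05],[0.37,-0.01,0.01]],[-1,[0,0,0],[0,0,0]],[-1,[0,0,0],[0,0,0]]]}}

```text
clock: 4.13
tool_pos: [0.4696, 0.1553, 0.1738]
ee_rot: [[-0.004, 0.1, -0.995], [-0.001, -0.995, -0.1], [-1.0, 0.001, 0.004]]
force: [-0.4, -0.8, 0.3]
width: 0.0855
```

```bash
python3 -c "
from plan import *
print(sensors.state()['joint_positions'].round(2))
for n in ('scene','top'): im=cams.camera(n); np.save(n+'1',im)
a=np.load('scene1.npy')[100:210,200:310]; cv2.imwrite('pics/s1.png',cv2.resize(a,None,fx=5,fy=5,interpolation=cv2.INTER_CUBIC)[:,:,::-1])
rows([.468,.1595,.069],1.696-np.pi,9,-1)"
```

```text
[-0.91  0.5   0.63  2.03 -0.44  0.75 -1.48]
max 0.3 0.03 from [0.4695 0.1556 0.1741]
[[-1,[0.29,-0.01,0.0],[-0.03,0.01,-0.0]],[-1,[0.29,-0.01,0.0],[-0.03,0.01,-0.0]],[-1,[0.29,-0.01,0.0],[-0.03,0.01,-0.0]],[-1,[0.29,-0.01,0.0],[-0.03,0.01,-0.0]],[-1,[0.29,-0.01,0.0],[-0.03,0.01,-0.0]],[-1,[0.29,-0.01,0.01],[-0.03,0.01,-0.0]],[-1,[0.3,-0.01,0.0],[-0.03,0.01,-0.0]],[-1,[0.29,-0.02,0.01],[-0.03,0.01,-0.0]],[-1,[0.3,-0.01,0.01],[-0.03,0.01,-0.0]],[-1,[0,0,0],[0,0,0]]]
```

View pics/s1.png

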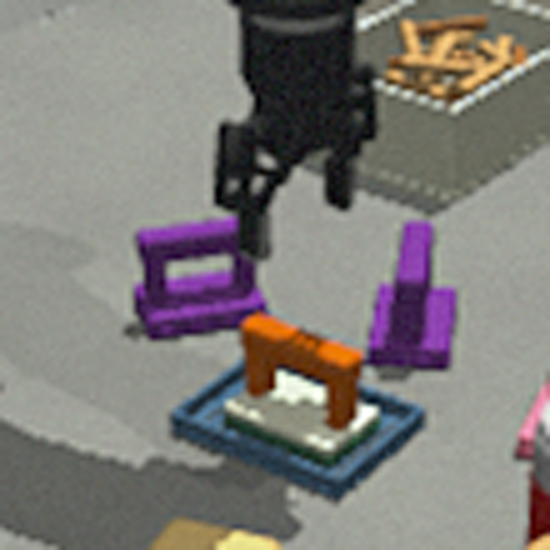

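The gripper is above the orange bar at scene pixel (260,168), straddling it, so I'll descend.

Emit:
{"fn": "apply_moves", "kwargs": {"rows": [[-1,[0.3,-0.01,0],[-0.03,0.01,0]],[-1,[0.3,-0.01,0],[-0.03,0.01,0]],[-1,[0.3,-0.01,0],[-0.03,0.01,0]],[-1,[0.3,-0.01,0],[-0.03,0.01,0]],[-1,[0.3,-0.01,0],[-0.03,0.01,0]],[-1,[0.3,-0.01,0.01],[-0.03,0.01,0]],[-1,[0.3,-0.01,0],[-0.03,0.01,0]],[-1,[0.2,-0.02,0.01],[-0.03,0.01,0]],[-1,[0.1,-0.01,0],[0,0,0]],[-1,[0.05,0,0],[0,0,0]]]}}

```text
clock: 5.07
tool_pos: [0.4698, 0.1646, 0.0759]
ee_rot: [[0.01, 0.132, -0.991], [0.007, -0.991, -0.132], [-1.0, -0.005, -0.011]]
force: [-0.3, 0.2, 0.2]
width: 0.0853
```

```bash
python3 -c "
from plan import *
a=cams.camera('scene')[110:210,210:310]; cv2.imwrite('pics/s2.png',cv2.resize(a,None,fx=5,fy=5,interpolation=cv2.INTER_CUBIC)[:,:,::-1])
rows([.468,.1595,.069],1.696-np.pi,4,-1)"
```

```text
max 0.05 0.03 from [0.4698 0.1645 0.0758]
[[-1,[0.04,0.03,0.02],[0.02,-0.03,0.02]],[-1,[0.04,0.03,0.01],[0.02,-0.03,0.02]],[-1,[0.04,0.03,0.02],[0.02,-0.03,0.02]],[-1,[0.05,0.03,0.01],[0.02,-0.03,0.02]],[-1,[0,0,0],[0,0,0]],[-1,[0,0,0],[0,0,0]],[-1,[0,0,0],[0,0,0]],[-1,[0,0,0],[0,0,0]],[-1,[0,0,0],[0,0,0]],[-1,[0,0,0],[0,0,0]]]
```

View pics/s2.png

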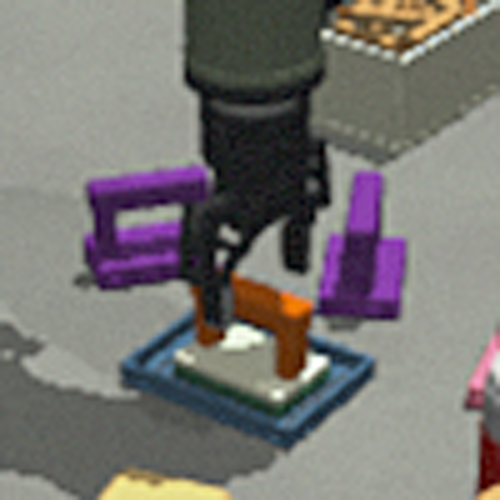

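```bash
python3 -c "
from plan import *
s=sensors.state();p=s['tool_pos'];R_=s['ee_rot']
for k in(1,-1):
  for h in(0.004,-.013): print(((proj('scene',p+R_@np.array([h,k*.045,0]))[0]-[210,110])*5).round())
"
```

```text
[216. 325.]
[215. 304.]
[291. 270.]
[291. 250.]
```

Emit:
{"fn": "apply_moves", "kwargs": {"rows": [[-1,[0.04,0.03,0.02],[0.02,-0.03,0.02]],[-1,[0.04,0.03,0.01],[0.02,-0.03,0.02]],[-1,[0.04,0.03,0.02],[0.02,-0.03,0.02]],[-1,[0.04,0.02,0.01],[0.02,-0.03,0.02]],[-1,[0,0,0],[0,0,0]],[-1,[0,0,0],[0,0,0]],[0,[0,0,0],[0,0,0]],[0,[0,0,0],[0,0,0]],[0,[0,0,0],[0,0,0]],[0,[0,0,0],[0,0,0]]]}}

```text
clock: 5.95
tool_pos: [0.4689, 0.1598, 0.0708]
ee_rot: [[0.002, 0.124, -0.992], [-0.001, -0.992, -0.124], [-1.0, 0.001, -0.002]]
force: [1.1, -0.0, -0.2]
width: 0.043
```

```bash
python3 -c "
from plan import *
rows([.468,.1595,.069],1.696-np.pi,4,0)"
```

```text
max 0.01 0.0 from [0.4689 0.1598 0.0708]
[[0,[0.01,0,0.01],[0,0,-0.0]],[0,[0.01,0,0.0],[0,0,-0.0]],[0,[0.01,0,0.01],[0,0,-0.0]],[0,[0.01,0.01,0.0],[0,0,-0.0]],[0,[0,0,0],[0,0,0]],[0,[0,0,0],[0,0,0]],[0,[0,0,0],[0,0,0]],[0,[0,0,0],[0,0,0]],[0,[0,0,0],[0,0,0]],[0,[0,0,0],[0,0,0]]]
```

Emit:
{"fn": "apply_moves", "kwargs": {"rows": [[0,[0.01,0,0.01],[0,0,0]],[0,[0.01,0,0],[0,0,0]],[0.2,[0.01,0,0.01],[0,0,0]],[0.3,[0,0,0],[0,0,0]],[0.4,[0,0,0],[0,0,0]],[0.6,[0,0,0],[0,0,0]],[1,[0,0,0],[0,0,0]],[1,[0,0,0],[0,0,0]],[1,[0,0,0],[0,0,0]],[1,[0,0,0],[0,0,0]]]}}

```text
clock: 6.78
tool_pos: [0.468, 0.1598, 0.0696]
ee_rot: [[0.002, 0.124, -0.992], [-0.001, -0.992, -0.124], [-1.0, 0.001, -0.002]]
force: [-0.3, 0.1, 0.1]
width: 0.0229
```

```bash
python3 -c "
from plan import *
s=sensors.state(); print(s['force'],s['moment'],s['width'])
for n in ('scene','top'): im=cams.camera(n); np.save(n+'2',im)
a=np.load('scene2.npy')[110:210,210:310]; cv2.imwrite('pics/s3.png',cv2.resize(a,None,fx=5,fy=5,interpolation=cv2.INTER_CUBIC)[:,:,::-1])
"
```

```text
[-0.34183833  0.1272968   0.14103677] [-0.00214039  0.03807029  0.00681387] 0.022949390995448588
```

View pics/s3.png

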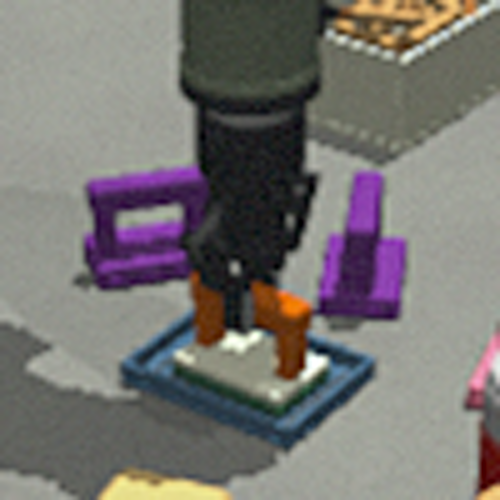

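Emit:
{"fn": "apply_moves", "kwargs": {"rows": [[1,[-0.1,0,0],[0,0,0]],[1,[-0.2,0,0],[0,0,0]],[1,[-0.35,0,0],[0,0,0]],[1,[-0.5,0,0],[0,0,0]],[1,[-0.5,0,0],[0,0,0]],[1,[-0.5,0,0],[0,0,0]],[1,[-0.5,0,0],[0,0,0]],[1,[-0.5,0,0],[0,0,0]],[1,[-0.3,0,0],[0,0,0]],[1,[-0.1,0,0],[0,0,0]]]}}

```text
clock: 7.72
tool_pos: [0.4658, 0.1578, 0.2212]
ee_rot: [[-0.002, 0.121, -0.993], [-0.003, -0.993, -0.121], [-1.0, 0.003, 0.003]]
force: [-0.2, 0.5, -2.3]
width: 0.0232
```

```bash
python3 -c "
from plan import *
s=sensors.state(); print(s['force'],s['moment'],s['joint_positions'].round(2))
rows([.471,-.217,.235],2.15-np.pi,20,1)
"
```

```text
[-0.19737044  0.47871239 -2.31154034] [ 0.03526534 -0.03286462 -0.01373276] [-0.97  0.43  0.7   1.99 -0.36  0.85 -1.52]
max 0.47 0.26 from [0.4658 0.1578 0.2212]
[[1,[-0.02,0.47,0.05],[-0.26,0,-0.0]],[1,[-0.02,0.46,0.06],[-0.26,0,-0.0]],[1,[-0.02,0.46,0.07],[-0.26,0,-0.0]],[1,[-0.02,0.46,0.08],[-0.26,0,-0.0]],[1,[-0.01,0.46,0.09],[-0.26,0,-0.0]],[1,[-0.02,0.46,0.1],[-0.26,0,-0.0]],[1,[-0.01,0.45,0.11],[-0.26,0,-0.0]],[1,[-0.02,0.45,0.12],[-0.26,0,-0.0]],[1,[-0.01,0.45,0.14],[-0.26,0,-0.0]],[1,[-0.02,0.45,0.14],[-0.26,0,-0.0]]]
[[1,[-0.01,0.44,0.16],[-0.26,0,-0.0]],[1,[-0.02,0.44,0.16],[-0.26,0,-0.0]],[1,[-0.01,0.44,0.18],[-0.26,0,-0.0]],[1,[-0.02,0.43,0.18],[-0.26,0,-0.0]],[1,[-0.01,0.43,0.2],[-0.26,0,-0.0]],[1,[-0.02,0.42,0.2],[-0.26,0,-0.0]],[1,[-0.01,0.42,0.21],[-0.26,0,-0.0]],[1,[-0.02,0.41,0.23],[-0.26,0,-0.0]],[1,[-0.01,0.41,0.23],[-0.26,0,-0.0]],[1,[-0.02,0.4,0.24],[-0.26,0,-0.0]]]
```

Lifted, with the block's weight reading about 2.4 N. Next I'll carry it to the dispenser.

Emit:
{"fn": "apply_moves", "kwargs": {"rows": [[1,[-0.02,0.2,0.02],[-0.15,0,0]],[1,[-0.02,0.4,0.05],[-0.26,0,0]],[1,[-0.02,0.46,0.07],[-0.26,0,0]],[1,[-0.02,0.46,0.08],[-0.26,0,0]],[1,[-0.01,0.46,0.09],[-0.26,0,0]],[1,[-0.02,0.46,0.1],[-0.26,0,0]],[1,[-0.01,0.45,0.11],[-0.26,0,0]],[1,[-0.02,0.45,0.12],[-0.26,0,0]],[1,[-0.01,0.45,0.14],[-0.26,0,0]],[1,[-0.02,0.45,0.14],[-0.26,0,0]]]}}

```text
clock: 8.55
tool_pos: [0.4641, -0.025, 0.2251]
ee_rot: [[-0.009, 0.353, -0.936], [-0.004, -0.936, -0.353], [-1.0, 0.001, 0.01]]
force: [0.8, 0.0, -1.9]
width: 0.0228
```

```bash
python3 -c "
from plan import *
s=sensors.state(); print(s['force'],s['moment'],s['joint_positions'].round(2))
rows([.471,-.217,.215],2.15-np.pi,14,1)
"
```

```text
[ 0.79525913  0.02727935 -1.85338188] [ 0.03186455 -0.08977749 -0.01555993] [-0.59  0.37  0.66  2.05 -0.3   0.83 -0.97]
max 0.33 0.18 from [ 0.4641 -0.025   0.2251]
[[1,[0.02,0.33,0.11],[-0.18,0.01,0.0]],[1,[0.02,0.32,0.11],[-0.18,0.01,0.0]],[1,[0.02,0.32,0.12],[-0.18,0.01,0.0]],[1,[0.02,0.32,0.12],[-0.18,0.01,0.0]],[1,[0.02,0.32,0.13],[-0.18,0.01,0.0]],[1,[0.02,0.32,0.14],[-0.18,0.01,0.0]],[1,[0.02,0.31,0.14],[-0.18,0.01,0.0]],[1,[0.02,0.31,0.14],[-0.18,0.01,0.0]],[1,[0.02,0.31,0.15],[-0.18,0.01,0.0]],[1,[0.02,0.31,0.16],[-0.18,0.01,0.0]]]
[[1,[0.02,0.3,0.16],[-0.18,0.01,0.0]],[1,[0.01,0.3,0.16],[-0.18,0.01,0.0]],[1,[0.02,0.3,0.17],[-0.18,0.01,0.0]],[1,[0.01,0.29,0.17],[-0.18,0.01,0.0]],[1,[0,0,0],[0,0,0]],[1,[0,0,0],[0,0,0]],[1,[0,0,0],[0,0,0]],[1,[0,0,0],[0,0,0]],[1,[0,0,0],[0,0,0]],[1,[0,0,0],[0,0,0]]]
```

Emit:
{"fn": "apply_moves", "kwargs": {"rows": [[1,[0.02,0.4,0.13],[-0.25,0.01,0]],[1,[0.02,0.4,0.14],[-0.25,0.01,0]],[1,[0.02,0.4,0.14],[-0.25,0.01,0]],[1,[0.02,0.4,0.16],[-0.25,0.01,0]],[1,[0.02,0.4,0.16],[-0.25,0.01,0]],[1,[0.02,0.4,0.17],[-0.25,0.01,0]],[1,[0.02,0.4,0.18],[-0.25,0.01,0]],[1,[0.02,0.4,0.18],[-0.25,0.01,0]],[1,[0.02,0.3,0.15],[-0.2,0.01,0]],[1,[0.02,0.15,0.1],[-0.1,0,0]]]}}

```text
clock: 9.38
tool_pos: [0.4655, -0.199, 0.2109]
ee_rot: [[-0.013, 0.542, -0.84], [-0.001, -0.84, -0.542], [-1.0, -0.006, 0.012]]
force: [-0.1, -0.6, -1.9]
width: 0.0229
```

```bash
python3 -c "
from plan import *
s=sensors.state(); print(s['force'],s['moment'],s['joint_positions'].round(2))
rows([.471,-.217,.215],2.15-np.pi,7,1)
"
```

```text
[-0.07339941 -0.55042009 -1.87324148] [ 0.00629306 -0.00288947  0.06032247] [-0.15  0.45  0.59  1.96 -0.32  0.84 -0.39]
max 0.07 0.02 from [ 0.4655 -0.199   0.2109]
[[1,[-0.01,0.06,0.02],[-0.01,0.02,0.01]],[1,[-0.02,0.07,0.02],[-0.01,0.02,0.01]],[1,[-0.01,0.06,0.02],[-0.01,0.02,0.01]],[1,[-0.02,0.07,0.02],[-0.01,0.02,0.01]],[1,[-0.01,0.06,0.02],[-0.01,0.02,0.01]],[1,[-0.02,0.07,0.01],[-0.01,0.02,0.01]],[1,[-0.01,0.06,0.02],[-0.01,0.02,0.01]],[1,[0,0,0],[0,0,0]],[1,[0,0,0],[0,0,0]],[1,[0,0,0],[0,0,0]]]
```

Emit:
{"fn": "apply_moves", "kwargs": {"rows": [[1,[0,0.06,0.02],[-0.01,0.02,0.01]],[1,[0,0.07,0.02],[-0.01,0.02,0.01]],[1,[0,0.06,0.02],[-0.01,0.02,0.01]],[1,[0,0.07,0.02],[-0.01,0.02,0.01]],[1,[0,0.06,0.02],[-0.01,0.02,0.01]],[1,[0,0.05,0.01],[-0.01,0.02,0.01]],[1,[0,0.03,0.02],[-0.01,0.02,0.01]],[1,[0,0,0],[0,0,0]],[1,[0,0,0],[0,0,0]],[1,[0,0,0],[0,0,0]]]}}

```text
clock: 10.22
tool_pos: [0.4679, -0.2173, 0.2089]
ee_rot: [[-0.002, 0.548, -0.837], [0.001, -0.837, -0.548], [-1.0, -0.002, 0.001]]
force: [0.3, 0.1, -2.1]
width: 0.0232
```

```bash
python3 -c "
from plan import *
s=sensors.state(); print(s['tool_pos'].round(4),np.degrees(np.arctan2(*s['ee_rot'][1::-1,1])))
for n,b in (('scene',(125,150,245,230)),('top',(290,160,370,230))):
  im=cams.camera(n); np.save(n+'3',im); a=im[b[1]:b[3],b[0]:b[2]]; cv2.imwrite(f'pics/{n}3.png',cv2.resize(a,None,fx=6,fy=6,interpolation=cv2.INTER_CUBIC)[:,:,::-1])
"
```

```text
[ 0.4679 -0.2173  0.2089] -56.77935553606161
```

View pics/scene3.png

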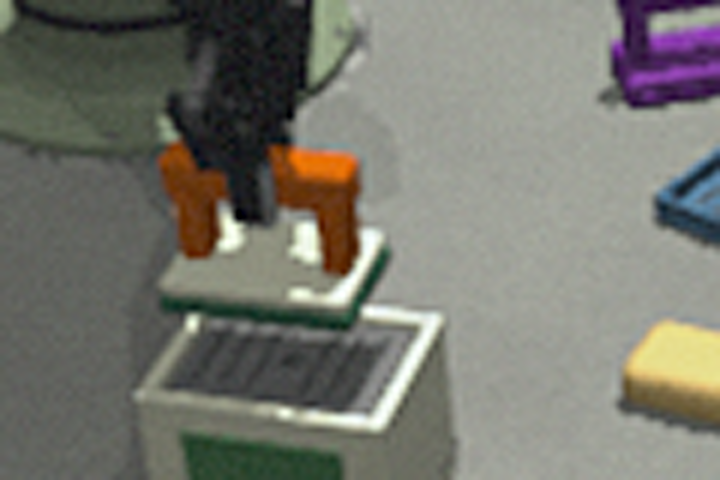

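View pics/top3.png

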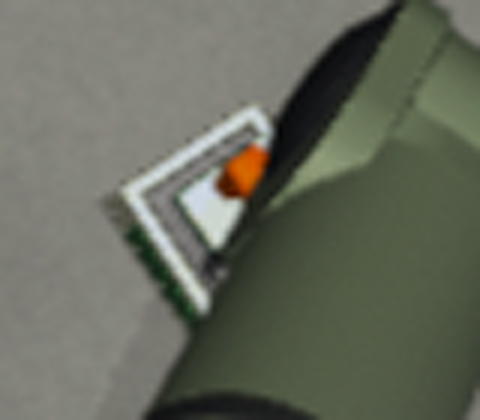

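Run:
```python
from h import *
a=np.load('scene0.npy')[190:250,140:210]; cv2.imwrite('pics/zs0.png',cv2.resize(a,None,fx=10,fy=10,interpolation=cv2.INTER_NEAREST)[:,:,::-1])
a=np.load('scene3.npy')[170:225,140:200]; cv2.imwrite('pics/zs3.png',cv2.resize(a,None,fx=10,fy=10,interpolation=cv2.INTER_NEAREST)[:,:,::-1])
```

View pics/zs0.png

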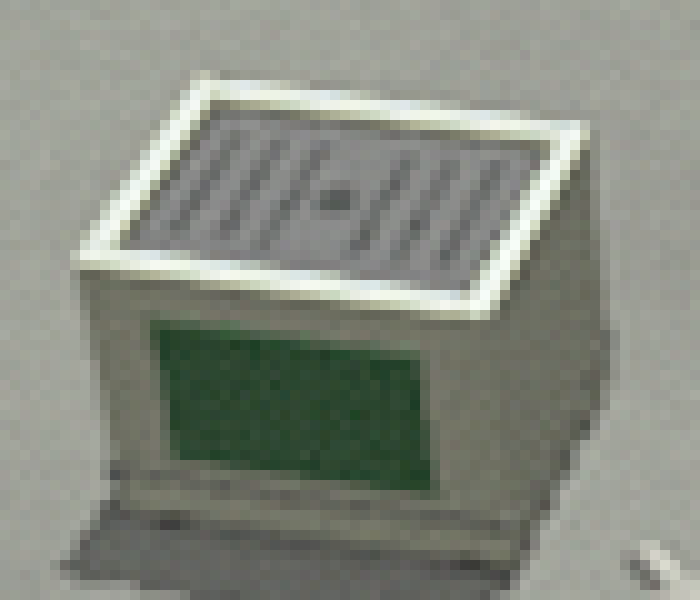

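View pics/zs3.png

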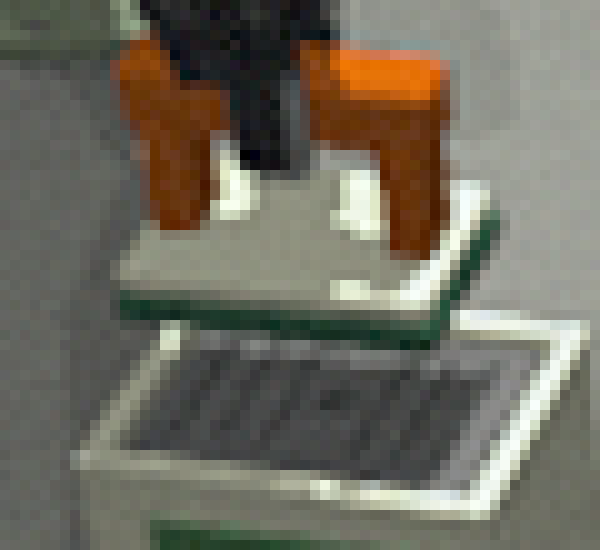

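Run:
```python
from corners import *
s=sensors.state(); tz=s['tool_pos'][2]; t=s['tool_pos']
C=px([[590,123],[490,315],[78,262],[197,75]],10,(140,190)); r=fitc("scene",C,[.47,-.217,.58],.13,.096,.104); print("tank",r)
print("dot",atz("scene",px([337,198],10,(140,190)),.1))
zf=tz-.0646
C=px([[495,183],[435,303],[118,272]],10,(140,170))
f=lambda p:(proj("scene",rect(p,.098,.064,zf+.019)[:3])-C).ravel()
b=least_squares(f,[.47,-.217,.58],x_scale=[.01,.01,.1]); print("block",b.x,b.fun.round(2)); 
print("tcp",t)
d=r[0][:2]-b.x[:2]; c,sn=np.cos(.575),np.sin(.575); print("need world",d,"plate frame",c*d[0]+sn*d[1],-sn*d[0]+c*d[1])
d=t[:2]-b.x[:2];print("tcp-block in plate frame",c*d[0]+sn*d[1],-sn*d[0]+c*d[1])
# same for original images: block base before grasp in scene (zs1 off 225,155)
C=px([[508,272],[425,348],[200,262]],10,(225,155))
f=lambda p:(proj("scene",rect(p,.098,.064,.024))-0)
best=None
print([atz("scene",x,.024).round(4).tolist() for x in C])
```

```text
tank (array([ 0.47031348, -0.21488576,  0.57339426]), [[0.33, -0.04], [0.15, -0.08], [-0.46, -0.06], [-0.02, 0.12]])
dot [ 0.4683274  -0.21455165  0.1       ]
block [ 0.46755494 -0.21517898  0.6105389 ] [ 0.54 -0.33  0.09  0.08 -0.63  0.15]
tcp [ 0.46789269 -0.21722823  0.20890278]
need world [0.00275854 0.00029322] plate frame 0.0024744075206734424 -0.0012541203383885815
tcp-block in plate frame -0.0008310099249479873 -0.0019033898272178113
[[0.5123, 0.1953, 0.024], [0.524, 0.1396, 0.024], [0.4274, 0.1234, 0.024]]
```

```bash
python3 -c "
from plan import *
rows([.4692,-.2164,.174],.577+np.pi/2-np.pi,8,1)
"
```

```text
max 0.11 0.0 from [ 0.4679 -0.2172  0.2089]
[[1,[0.11,0,-0.0],[0,0,0.0]],[1,[0.11,0,-0.01],[0,0,0.0]],[1,[0.11,0,-0.0],[0,0,0.0]],[1,[0.11,0,-0.01],[0,0,0.0]],[1,[0.11,0,-0.0],[0,0,0.0]],[1,[0.11,0,-0.01],[0,0,0.0]],[1,[0.11,0,-0.0],[0,0,0.0]],[1,[0.1,0,-0.01],[0,0,0.0]],[1,[0,0,0],[0,0,0]],[1,[0,0,0],[0,0,0]]]
```

Emit:
{"fn": "apply_moves", "kwargs": {"rows": [[1,[0.11,0,0],[0,0,0]],[1,[0.11,0,-0.01],[0,0,0]],[1,[0.11,0,0],[0,0,0]],[1,[0.11,0,-0.01],[0,0,0]],[1,[0.11,0,0],[0,0,0]],[1,[0.11,0,-0.01],[0,0,0]],[1,[0.08,0,0],[0,0,0]],[1,[0.05,0,-0.01],[0,0,0]],[1,[0,0,0],[0,0,0]],[1,[0,0,0],[0,0,0]]]}}

```text
clock: 11.15
tool_pos: [0.469, -0.2158, 0.173]
ee_rot: [[-0.003, 0.548, -0.836], [0.001, -0.836, -0.548], [-1.0, -0.003, 0.002]]
force: [-0.6, 0.3, -2.5]
width: 0.0231
```

```bash
python3 -c "
from plan import *
s=sensors.state(); print(s['tool_pos'],s['force'])
n='scene';b=(130,170,210,240)
im=cams.camera(n); np.save(n+'4',im); a=im[b[1]:b[3],b[0]:b[2]]; cv2.imwrite(f'pics/{n}4.png',cv2.resize(a,None,fx=8,fy=8,interpolation=cv2.INTER_CUBIC)[:,:,::-1])
rows([.4692,-.2164,.170],.577+np.pi/2-np.pi,4,1)
"
```

```text
[ 0.4690266  -0.2157984   0.17296926] [-0.56447013  0.30322844 -2.47400407]
max 0.02 0.01 from [ 0.4691 -0.2158  0.173 ]
[[1,[0.02,0,0.0],[0.01,0,0.01]],[1,[0.02,0.01,0.0],[0.01,0,0.01]],[1,[0.02,0,0.0],[0.01,0,0.01]],[1,[0.02,0.01,0.01],[0.01,0,0.01]],[1,[0,0,0],[0,0,0]],[1,[0,0,0],[0,0,0]],[1,[0,0,0],[0,0,0]],[1,[0,0,0],[0,0,0]],[1,[0,0,0],[0,0,0]],[1,[0,0,0],[0,0,0]]]
```

View pics/scene4.png

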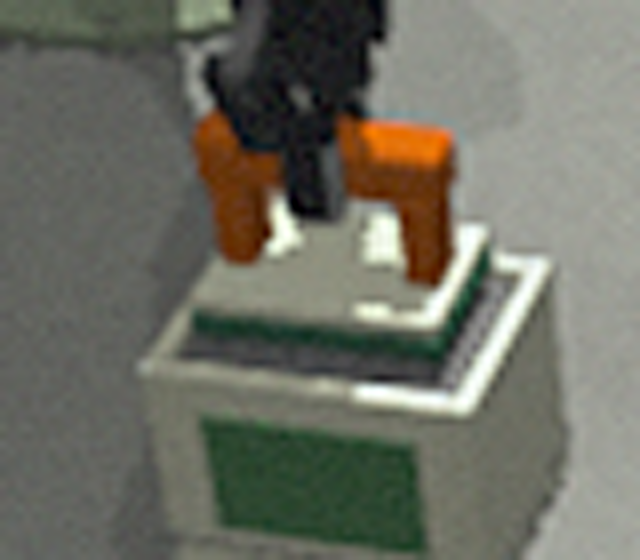

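Run:
```python
from corners import *
t=np.array([.469,-.2158]);zf=.173-.0646
f=lambda C,L,W,z:least_squares(lambda p:(proj("scene",rect(p,L,W,z)[:3])-C).ravel(),[.47,-.217,.58],x_scale=[.01,.01,.1])
k=f(px([[548,256],[466,412],[140,370]],8,(130,170)),.13,.096,.104)
b=f(px([[491,225],[433,330],[193,312]],8,(130,170)),.098,.064,zf+.019)
b2=f(px([[491,258],[433,354],[193,333]],8,(130,170)),.098,.064,zf)
c,s=np.cos(.577),np.sin(.577)
for n,r in(("tank",k),("blk",b),("blk2",b2)):
    d=k.x[:2]-r.x[:2]; print(n,r.x,r.fun.round(2),"need",(c*d[0]+s*d[1])*1e3,(-s*d[0]+c*d[1])*1e3)
```

```text
tank [ 0.46898243 -0.21588978  0.57595054] [ 0.28  0.19  0.4  -0.15 -0.68 -0.11] need 0.0 0.0
blk [ 0.47187482 -0.2177937   0.6198398 ] [-0.05  0.48  1.09  0.06 -1.05 -0.62] need -1.3855075421185237 3.1735152190865477
blk2 [ 0.46277194 -0.21308637  0.59064764] [ 0.04 -0.14  0.65  0.47 -0.7  -0.42] need 3.6757397386381037 -5.73744167800358
```

```bash
cat > ov.py <<'E'
from corners import *
def overlay(im,n,b,f,items,name):
    a=cv2.resize(im[b[1]:b[3],b[0]:b[2]],None,fx=f,fy=f,interpolation=cv2.INTER_NEAREST)[:,:,::-1].copy()
    for p,L,W,z,col in items:
        u=(proj(n,rect(p,L,W,z))-np.array(b[:2])+.5)*f
        cv2.polylines(a,[np.round(u).astype(np.int32)],True,col,1,cv2.LINE_AA)
    cv2.imwrite(name,a)
E
python3 - <<'E'
from ov import *
im=np.load("scene4.npy"); P=[.4693,-.2152,.577]; B=[.469,-.2158,.58]; zf=.1084
overlay(im,"scene",(135,175,205,230),11,[(P,.13,.096,.104,(255,0,255)),(B,.098,.064,zf,(0,0,255)),(B,.098,.064,zf+.019,(0,255,255)),(B,.098,.024,zf+.078,(255,255,0))],"pics/ov4.png")
E
```

```text
(no output)
```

View pics/ov4.png

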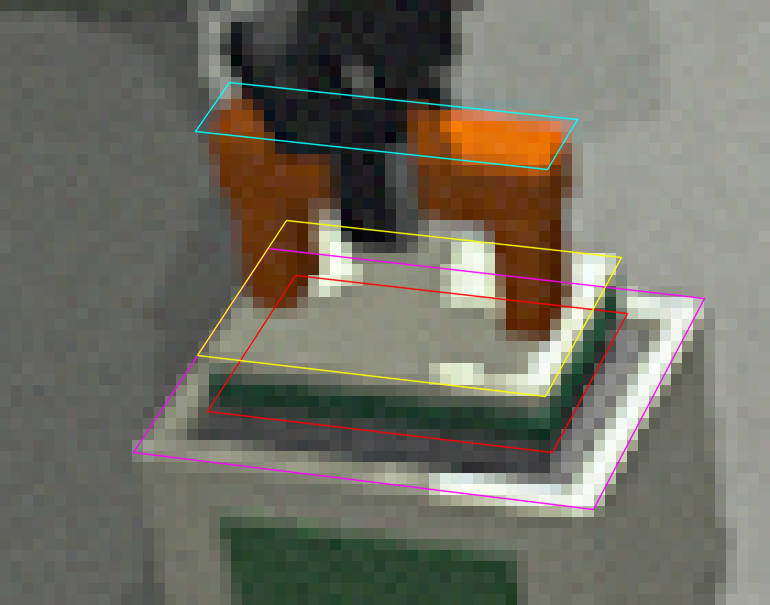

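Run:
```python
from ov import *
B=[.468,.160,.125]; zf=.005
it=[(B,.098,.064,zf,(0,0,255)),(B,.098,.064,zf+.019,(0,255,255)),(B,.092,.024,zf+.078,(255,255,0)),([.4665,.1595,.15],.15,.112,.019,(255,0,255))]
a=[]
for k in("0","2"):
    overlay(np.load(f"scene{k}.npy"),"scene",(228,150,293,203),8,it,f"pics/o{k}.png"); a.append(cv2.imread(f"pics/o{k}.png"))
cv2.imwrite("pics/ov02.png",np.vstack(a)[:,:] if 0 else cv2.resize(np.hstack(a),None,fx=.75,fy=.75,interpolation=cv2.INTER_AREA))
P=[.4693,-.2152,.577]; B=[.4679,-.2172,.58]; zf=.1443
overlay(np.load("scene3.npy"),"scene",(135,165,205,230),9,[(P,.13,.096,.104,(255,0,255)),(B,.098,.064,zf,(0,0,255)),(B,.098,.064,zf+.019,(0,255,255)),(B,.092,.024,zf+.078,(255,255,0))],"pics/ov3.png")
```

```text
(no output)
```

View pics/ov02.png

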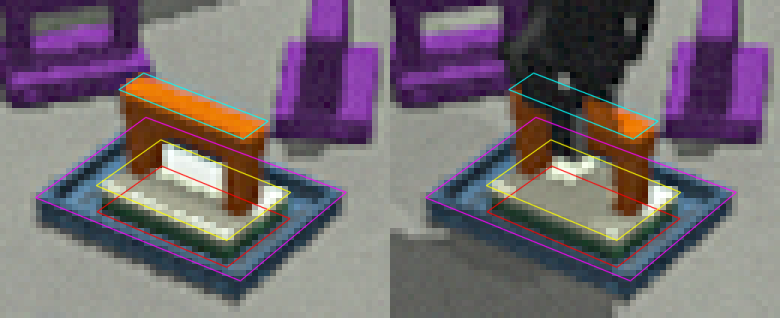

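View pics/ov3.png

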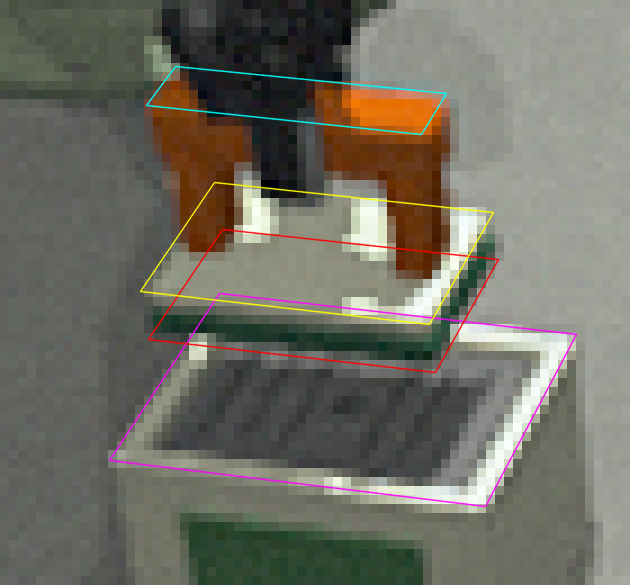

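Run:
```python
from ov import *
B=[.4695,.160,.125]; zf=.005
it=[(B,.098,.064,zf,(0,0,255)),(B,.098,.064,zf+.019,(0,255,255)),(B,.092,.024,zf+.078,(255,255,0))]
overlay(np.load("scene0.npy"),"scene",(235,155,285,200),14,it,"pics/o0.png")
```

```text
(no output)
```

View pics/o0.png

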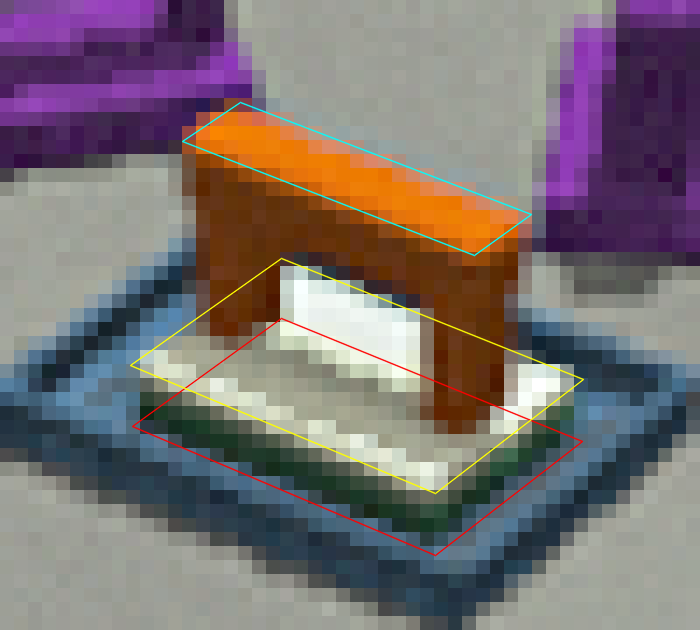

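The overlay puts the block within about 1–2 mm of the plate's centre and shows no tilt. Next I'll lower it gently and feel for contact.

Emit:
{"fn": "apply_moves", "kwargs": {"rows": [[1,[0.03,0,0],[0,0,0]],[1,[0.03,0,0],[0,0,0]],[1,[0.03,0,0],[0,0,0]],[1,[0.03,0,0],[0,0,0]],[1,[0.03,0,0],[0,0,0]],[1,[0.03,0,0],[0,0,0]],[1,[0.03,0,0],[0,0,0]],[1,[0.02,0,0],[0,0,0]],[1,[0,0,0],[0,0,0]],[1,[0,0,0],[0,0,0]]]}}

```text
clock: 12.03
tool_pos: [0.4696, -0.2159, 0.1638]
ee_rot: [[-0.001, 0.548, -0.836], [0.001, -0.836, -0.548], [-1.0, -0.002, 0.0]]
force: [-1.7, 1.2, 1.3]
width: 0.0233
```

```bash
cat > st.py <<'E'
from h import *
s=sensors.state(); R=s['ee_rot']; print(round(s['clock'],2),s['tool_pos'].round(4),'F',s['force'].round(2),'M',s['moment'].round(3),'x',R[:,0].round(4),'yaw',np.arctan2(R[1,1],R[0,1]).round(3),s['width'].round(4))
E
python3 st.py
```

```text
Traceback (most recent call last):
  File "st.py", line 2, in <module>
    s=sensors.state(); R=s['ee_rot']; print(round(s['clock'],2),s['tool_pos'].round(4),'F',s['force'].round(2),'M',s['moment'].round(3),'x',R[:,0].round(4),'yaw',np.arctan2(R[1,1],R[0,1]).round(3),s['width'].round(4))
                                                                                                                                                                                                     ^^^^^^^^^^^^^^^^
AttributeError: 'float' object has no attribute 'round'
```

Emit:
{"fn": "apply_moves", "kwargs": {"rows": [[1,[0.02,0,0],[0,0,0]],[1,[0.02,0,0],[0,0,0]],[1,[0.02,0,0],[0,0,0]],[1,[0.02,0,0],[0,0,0]],[1,[0.02,0,0],[0,0,0]],[1,[0.02,0,0],[0,0,0]],[1,[0.02,0,0],[0,0,0]],[1,[0.02,0,0],[0,0,0]],[1,[0.01,0,0],[0,0,0]],[1,[0,0,0],[0,0,0]]]}}

```text
clock: 12.87
tool_pos: [0.4696, -0.216, 0.1567]
ee_rot: [[-0.001, 0.548, -0.836], [0.001, -0.836, -0.548], [-1.0, -0.002, -0.0]]
force: [-0.9, 0.3, 3.4]
width: 0.0234
```

```bash
sed -i "s/s\['width'\].round(4)/s['width']/" st.py; python3 st.py
```

```text
12.87 [ 0.4696 -0.216   0.1567] F [-0.95  0.32  3.39] M [ 0.205  0.296 -0.029] x [-8.0e-04  1.4e-03 -1.0e+00] yaw -0.991 0.023358020201409757
```

Emit:
{"fn": "apply_moves", "kwargs": {"rows": [[1,[0.02,0,0],[0,0,0]],[1,[0.02,0,0],[0,0,0]],[1,[0.02,0,0],[0,0,0]],[1,[0.02,0,0],[0,0,0]],[1,[0,0,0],[0,0,0]],[1,[0,0,0],[0,0,0]],[1,[0,0,0],[0,0,0]],[1,[0,0,0],[0,0,0]],[1,[0,0,0],[0,0,0]],[1,[0,0,0],[0,0,0]]]}}

```text
clock: 13.7
tool_pos: [0.4696, -0.2159, 0.1533]
ee_rot: [[-0.001, 0.548, -0.836], [0.001, -0.836, -0.548], [-1.0, -0.002, -0.0]]
force: [-0.7, 0.1, 3.4]
width: 0.0233
```

```bash
python3 st.py
```

```text
13.7 [ 0.4696 -0.2159  0.1533] F [-0.68  0.1   3.43] M [ 0.224  0.417 -0.048] x [-6.0e-04  1.4e-03 -1.0e+00] yaw -0.991 0.023332015398709986
```

Emit:
{"fn": "apply_moves", "kwargs": {"rows": [[1,[0,0,0],[0,0,0]],[1,[0,0,0],[0,0,0]],[1,[0,0,0],[0,0,0]],[1,[0,0,0],[0,0,0]],[1,[0.015,0,0],[0,0,0]],[1,[0.015,0,0],[0,0,0]],[1,[0.015,0,0],[0,0,0]],[1,[0.015,0,0],[0,0,0]],[1,[0.015,0,0],[0,0,0]],[1,[0.015,0,0],[0,0,0]]]}}

```text
clock: 14.53
tool_pos: [0.4696, -0.216, 0.1495]
ee_rot: [[-0.001, 0.548, -0.836], [0.001, -0.836, -0.548], [-1.0, -0.002, -0.0]]
force: [-2.0, 0.8, 5.2]
width: 0.0233
```

```bash
python3 st.py
```

```text
14.53 [ 0.4696 -0.216   0.1495] F [-2.04  0.79  5.16] M [ 0.239  0.421 -0.01 ] x [-5.0e-04  1.5e-03 -1.0e+00] yaw -0.991 0.023345825323320298
```

Emit:
{"fn": "apply_moves", "kwargs": {"rows": [[1,[0.015,0,0],[0,0,0]],[1,[0.015,0,0],[0,0,0]],[1,[0.015,0,0],[0,0,0]],[1,[0.015,0,0],[0,0,0]],[1,[0.015,0,0],[0,0,0]],[1,[0.015,0,0],[0,0,0]],[1,[0.01,0,0],[0,0,0]],[1,[0.01,0,0],[0,0,0]],[1,[0.01,0,0],[0,0,0]],[1,[0.01,0,0],[0,0,0]]]}}

```text
clock: 15.37
tool_pos: [0.4697, -0.216, 0.1438]
ee_rot: [[-0.0, 0.548, -0.836], [0.002, -0.836, -0.548], [-1.0, -0.002, -0.001]]
force: [-1.6, 2.0, 5.4]
width: 0.0232
```

```bash
python3 st.py
```

```text
15.37 [ 0.4697 -0.216   0.1438] F [-1.59  1.96  5.35] M [ 0.285  0.473 -0.021] x [-3.0e-04  1.6e-03 -1.0e+00] yaw -0.991 0.023170121243720934
```

Emit:
{"fn": "apply_moves", "kwargs": {"rows": [[1,[0.01,0,0],[0,0,0]],[1,[0.01,0,0],[0,0,0]],[1,[0.01,0,0],[0,0,0]],[1,[0.01,0,0],[0,0,0]],[1,[0.01,0,0],[0,0,0]],[1,[0.01,0,0],[0,0,0]],[1,[0.01,0,0],[0,0,0]],[1,[0.01,0,0],[0,0,0]],[1,[0.01,0,0],[0,0,0]],[1,[0.01,0,0],[0,0,0]]]}}

```text
clock: 16.2
tool_pos: [0.4698, -0.2162, 0.143]
ee_rot: [[0.002, 0.548, -0.837], [0.004, -0.837, -0.548], [-1.0, -0.002, -0.004]]
force: [-4.0, 3.2, 16.5]
width: 0.0231
```

```bash
python3 st.py
```

```text
16.2 [ 0.4698 -0.2162  0.143 ] F [-3.99  3.16 16.46] M [ 0.721  1.298 -0.006] x [ 0.0021  0.0039 -1.    ] yaw -0.991 0.023063932995143897
```

The push rises to about 18 N at z = 0.143, which is the stop at roughly 21 mm of stroke. I'll hold there while levelling slightly.

Emit:
{"fn": "apply_moves", "kwargs": {"rows": [[1,[0.007,0,0],[0,-0.01,0.005]],[1,[0.007,0,0],[0,-0.01,0.005]],[1,[0.007,0,0],[0,-0.01,0.005]],[1,[0.007,0,0],[0,-0.01,0.005]],[1,[0.007,0,0],[0,-0.01,0.005]],[1,[0.007,0,0],[0,-0.01,0.005]],[1,[0.007,0,0],[0,-0.01,0.005]],[1,[0.007,0,0],[0,-0.01,0.005]],[1,[0.007,0,0],[0,-0.01,0.005]],[1,[0.007,0,0],[0,-0.01,0.005]]]}}

```text
clock: 17.03
tool_pos: [0.4699, -0.2158, 0.143]
ee_rot: [[-0.001, 0.547, -0.837], [-0.002, -0.837, -0.547], [-1.0, 0.001, 0.002]]
force: [-2.6, 3.0, 12.6]
width: 0.0234
```

```bash
python3 st.py; python3 -c "
from h import *
im=cams.camera('scene'); a=im[170:240,130:210]; cv2.imwrite('pics/s5.png',cv2.resize(a,None,fx=8,fy=8,interpolation=cv2.INTER_CUBIC)[:,:,::-1])"; python3 st.py
```

```text
17.03 [ 0.4699 -0.2158  0.143 ] F [-2.61  3.04 12.6 ] M [ 0.657  1.049 -0.004] x [-9.0e-04 -1.7e-03 -1.0e+00] yaw -0.992 0.023371975488901377
17.08 [ 0.4699 -0.2158  0.143 ] F [-3.07  2.15 13.42] M [0.648 1.015 0.017] x [-0.001  -0.0018 -1.    ] yaw -0.992 0.023053565533565912
```

View pics/s5.png

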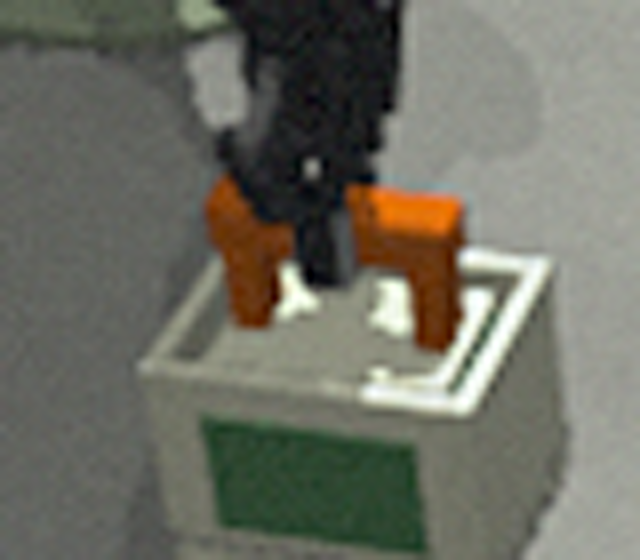

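Run:
```python
from ov import *
im=cams.camera("scene"); np.save("scene5",im); P=[.4693,-.2152,.577]; B=[.4699,-.2158,.578]; zf=.0784
overlay(im,"scene",(135,175,205,230),11,[(P,.13,.096,.104,(255,0,255)),(P,.112,.078,.104,(255,0,255)),(B,.098,.064,zf+.019,(0,255,255)),(B,.092,.024,zf+.078,(255,255,0))],"pics/ov5.png")
```

```text
(no output)
```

View pics/ov5.png

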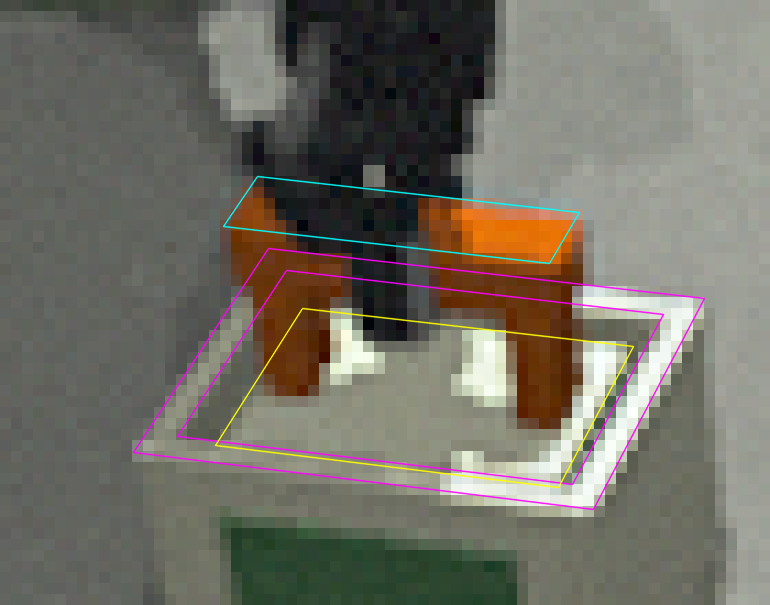

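Emit:
{"fn": "apply_moves", "kwargs": {"rows": [[1,[-0.04,0,0],[0,0.01,0]],[1,[-0.08,0,0],[0,0.01,0]],[1,[-0.1,0,0],[0,0,0]],[1,[-0.1,0,0],[0,0,0]],[1,[-0.1,0,0],[0,0,0]],[1,[-0.1,0,0],[0,0,0]],[1,[-0.08,0,0],[0,0,0]],[1,[-0.05,0,0],[0,0,0]],[1,[0,0,0],[0,0,0]],[1,[0,0,0],[0,0,0]]]}}

```text
clock: 17.97
tool_pos: [0.4699, -0.2157, 0.1711]
ee_rot: [[0.001, 0.547, -0.837], [-0.001, -0.837, -0.547], [-1.0, 0.001, 0.0]]
force: [-0.2, 0.4, -1.7]
width: 0.0233
```

```bash
python3 st.py; python3 -c "
from ov import *
im=cams.camera('scene'); P=[.4693,-.2152,.577]; B=[.4697,-.2158,.578]
t=sensors.state()['tool_pos']; B[:2]=t[:2]; zf=t[2]-.0646
overlay(im,'scene',(135,175,205,230),11,[(P,.13,.096,.104,(255,0,255)),(B,.098,.064,zf,(0,0,255)),(B,.098,.064,zf+.019,(0,255,255)),(B,.092,.024,zf+.078,(255,255,0))],'pics/ov6.png')"
```

```text
17.97 [ 0.4699 -0.2157  0.1711] F [-0.19  0.36 -1.74] M [ 0.008 -0.014 -0.003] x [ 5.0e-04 -1.2e-03 -1.0e+00] yaw -0.992 0.023315901966765244
```

View pics/ov6.png

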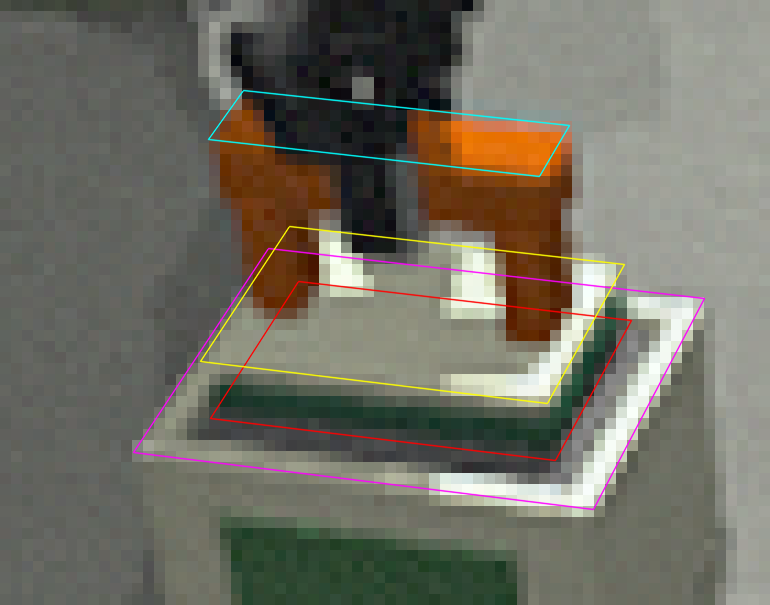

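The plate has come fully up, and the block is clear of it with no contact load. Starting the second stroke.

Emit:
{"fn": "apply_moves", "kwargs": {"rows": [[1,[0.03,0,0],[0,0,0]],[1,[0.06,0,0],[0,0,0]],[1,[0.06,0,0],[0,0,0]],[1,[0.06,0,0],[0,0,0]],[1,[0.06,0,0],[0,0,0]],[1,[0.06,0,0],[0,0,0]],[1,[0.06,0,0],[0,0,0]],[1,[0.06,0,0],[0,0,0]],[1,[0.06,0,0],[0,0,0]],[1,[0.03,0,0],[0,0,0]]]}}

```text
clock: 18.85
tool_pos: [0.47, -0.2158, 0.1471]
ee_rot: [[0.0, 0.547, -0.837], [-0.001, -0.837, -0.547], [-1.0, 0.001, 0.0]]
force: [-0.6, 1.6, 5.3]
width: 0.023
```

```bash
python3 st.py
```

```text
18.85 [ 0.47   -0.2158  0.1471] F [-0.62  1.6   5.34] M [ 0.259  0.295 -0.011] x [ 4.e-04 -8.e-04 -1.e+00] yaw -0.992 0.023049000206887358
```

Emit:
{"fn": "apply_moves", "kwargs": {"rows": [[1,[0.02,0,0],[0,0,0]],[1,[0.02,0,0],[0,0,0]],[1,[0.02,0,0],[0,0,0]],[1,[0.015,0,0],[0,0,0]],[1,[0.012,0,0],[0,0,0]],[1,[0.01,0,0],[0,0,0]],[1,[0.01,0,0],[0,0,0]],[1,[0.01,0,0],[0,0,0]],[1,[0.01,0,0],[0,0,0]],[1,[0.01,0,0],[0,0,0]]]}}

```text
clock: 19.68
tool_pos: [0.4703, -0.2159, 0.143]
ee_rot: [[0.002, 0.547, -0.837], [0.001, -0.837, -0.547], [-1.0, 0.001, -0.002]]
force: [-3.3, 3.0, 15.9]
width: 0.0228
```

```bash
python3 st.py
```

```text
19.68 [ 0.4703 -0.2159  0.143 ] F [-3.29  3.04 15.88] M [ 0.638  1.129 -0.015] x [ 2.1e-03  6.0e-04 -1.0e+00] yaw -0.992 0.02284783350821901
```

Emit:
{"fn": "apply_moves", "kwargs": {"rows": [[1,[0.01,0,0],[0,-0.005,0]],[1,[0.01,0,0],[0,-0.005,0]],[1,[0.01,0,0],[0,-0.005,0]],[1,[0.01,0,0],[0,-0.005,0]],[1,[0.01,0,0],[0,-0.005,0]],[1,[0.01,0,0],[0,-0.005,0]],[1,[0.01,0,0],[0,-0.005,0]],[1,[0.01,0,0],[0,-0.005,0]],[1,[0.01,0,0],[0,-0.005,0]],[1,[0.01,0,0],[0,-0.005,0]]]}}

```text
clock: 20.52
tool_pos: [0.4703, -0.216, 0.143]
ee_rot: [[0.001, 0.546, -0.838], [0.001, -0.838, -0.546], [-1.0, -0.0, -0.002]]
force: [-3.2, 2.8, 14.6]
width: 0.0233
```

```bash
python3 st.py
```

```text
20.52 [ 0.4703 -0.216   0.143 ] F [-3.2   2.84 14.59] M [0.65  1.063 0.   ] x [ 0.0013  0.0014 -1.    ] yaw -0.993 0.023303941137679092
```

Second stroke held at the stop with about 17 N. Now I'll lift off.

Emit:
{"fn": "apply_moves", "kwargs": {"rows": [[1,[-0.05,0,0],[0,0,0]],[1,[-0.1,0,0],[0,0,0]],[1,[-0.12,0,0],[0,0,0]],[1,[-0.15,0,0],[0,0,0]],[1,[-0.25,0,0],[0,0,0]],[1,[-0.3,0,0],[0,0,0]],[1,[-0.3,0,0],[0,0,0]],[1,[-0.3,0,0],[0,0,0]],[1,[-0.2,0,0],[0,0,0]],[1,[-0.1,0,0],[0,0,0]]]}}

```text
clock: 21.35
tool_pos: [0.4691, -0.2162, 0.2236]
ee_rot: [[-0.001, 0.546, -0.838], [0.001, -0.838, -0.546], [-1.0, -0.001, 0.0]]
force: [-0.2, 0.9, -1.8]
width: 0.0233
```

```bash
python3 st.py; python3 -c "
from plan import *
rows([.4665,.1595,.215],.135-np.pi/2,20,1)"
```

```text
21.35 [ 0.4691 -0.2162  0.2236] F [-0.23  0.86 -1.8 ] M [-0.034 -0.012  0.033] x [-7.0e-04  1.1e-03 -1.0e+00] yaw -0.994 0.023295839299455553
max 0.46 0.25 from [ 0.4691 -0.2162  0.2236]
[[1,[0.01,-0.4,-0.25],[0.25,0,0.0]],[1,[0.01,-0.4,-0.24],[0.25,0,0.0]],[1,[0.01,-0.41,-0.24],[0.25,0,0.0]],[1,[0.01,-0.41,-0.23],[0.25,0,0.0]],[1,[0.01,-0.42,-0.22],[0.25,0,0.0]],[1,[0.01,-0.42,-0.21],[0.25,0,0.0]],[1,[0.01,-0.42,-0.2],[0.25,0,0.0]],[1,[0.01,-0.43,-0.19],[0.25,0,0.0]],[1,[0.01,-0.43,-0.18],[0.25,0,0.0]],[1,[0.01,-0.44,-0.17],[0.25,0,0.0]]]
[[1,[0.01,-0.44,-0.16],[0.25,0,0.0]],[1,[0.01,-0.44,-0.15],[0.25,0,0.0]],[1,[0.01,-0.45,-0.14],[0.25,0,0.0]],[1,[0.01,-0.45,-0.13],[0.25,0,0.0]],[1,[0.01,-0.45,-0.12],[0.25,0,0.0]],[1,[0.01,-0.46,-0.12],[0.25,0,0.0]],[1,[0.02,-0.46,-0.1],[0.25,0,0.0]],[1,[0.01,-0.46,-0.1],[0.25,0,0.0]],[1,[0.02,-0.46,-0.08],[0.25,0,0.0]],[1,[0.01,-0.46,-0.08],[0.25,0,0.0]]]
```

Emit:
{"fn": "apply_moves", "kwargs": {"rows": [[1,[0.01,-0.2,-0.12],[0.12,0,0]],[1,[0.01,-0.4,-0.24],[0.25,0,0]],[1,[0.01,-0.41,-0.24],[0.25,0,0]],[1,[0.01,-0.41,-0.23],[0.25,0,0]],[1,[0.01,-0.42,-0.22],[0.25,0,0]],[1,[0.01,-0.42,-0.21],[0.25,0,0]],[1,[0.01,-0.42,-0.2],[0.25,0,0]],[1,[0.01,-0.43,-0.19],[0.25,0,0]],[1,[0.01,-0.43,-0.18],[0.25,0,0]],[1,[0.01,-0.44,-0.17],[0.25,0,0]]]}}

```text
clock: 22.18
tool_pos: [0.4649, -0.0343, 0.2213]
ee_rot: [[-0.0, 0.347, -0.938], [-0.001, -0.938, -0.347], [-1.0, 0.001, 0.0]]
force: [1.0, -0.6, -2.6]
width: 0.0233
```

```bash
python3 st.py; python3 -c "
from plan import *
rows([.466,.159,.2],.135-np.pi/2,14,1)"
```

```text
22.18 [ 0.4649 -0.0343  0.2213] F [ 1.05 -0.6  -2.56] M [-0.019  0.025  0.047] x [-1.e-04 -1.e-03 -1.e+00] yaw -1.216 0.023323988354866796
max 0.34 0.18 from [ 0.4649 -0.0343  0.2213]
[[1,[0.04,-0.32,-0.12],[0.18,0,-0.0]],[1,[0.04,-0.33,-0.12],[0.18,0,-0.0]],[1,[0.04,-0.33,-0.11],[0.18,0,-0.0]],[1,[0.04,-0.33,-0.11],[0.18,0,-0.0]],[1,[0.04,-0.33,-0.1],[0.18,0,-0.0]],[1,[0.04,-0.33,-0.1],[0.18,0,-0.0]],[1,[0.04,-0.33,-0.09],[0.18,0,-0.0]],[1,[0.04,-0.33,-0.08],[0.18,0,-0.0]],[1,[0.03,-0.34,-0.08],[0.18,0,-0.0]],[1,[0.04,-0.34,-0.07],[0.18,0,-0.0]]]
[[1,[0.03,-0.34,-0.07],[0.18,0,-0.0]],[1,[0.04,-0.34,-0.07],[0.18,0,-0.0]],[1,[0.03,-0.34,-0.06],[0.18,0,-0.0]],[1,[0.04,-0.33,-0.05],[0.18,0,-0.0]],[1,[0,0,0],[0,0,0]],[1,[0,0,0],[0,0,0]],[1,[0,0,0],[0,0,0]],[1,[0,0,0],[0,0,0]],[1,[0,0,0],[0,0,0]],[1,[0,0,0],[0,0,0]]]
```

Emit:
{"fn": "apply_moves", "kwargs": {"rows": [[1,[0.04,-0.44,-0.16],[0.24,0,0]],[1,[0.04,-0.44,-0.15],[0.24,0,0]],[1,[0.04,-0.44,-0.14],[0.24,0,0]],[1,[0.04,-0.44,-0.13],[0.24,0,0]],[1,[0.04,-0.44,-0.12],[0.24,0,0]],[1,[0.04,-0.44,-0.11],[0.24,0,0]],[1,[0.04,-0.44,-0.1],[0.24,0,0]],[1,[0.04,-0.44,-0.1],[0.24,0,0]],[1,[0.03,-0.34,-0.08],[0.2,0,0]],[1,[0.03,-0.2,-0.05],[0.1,0,0]]]}}

```text
clock: 23.02
tool_pos: [0.4639, 0.1455, 0.2053]
ee_rot: [[-0.002, 0.152, -0.988], [-0.001, -0.988, -0.152], [-1.0, 0.001, 0.003]]
force: [-0.2, 0.0, -2.1]
width: 0.0232
```

```bash
python3 st.py; python3 -c "
from plan import *
rows([.466,.159,.12],.14-np.pi/2,9,1)"
```

```text
23.02 [0.4639 0.1455 0.2053] F [-0.18  0.03 -2.1 ] M [-0.015 -0.004  0.018] x [-2.4e-03 -9.0e-04 -1.0e+00] yaw -1.418 0.02317935271729203
max 0.24 0.02 from [0.4639 0.1455 0.2053]
[[1,[0.24,-0.04,-0.01],[0.02,0,-0.0]],[1,[0.24,-0.04,-0.01],[0.02,0,-0.0]],[1,[0.24,-0.04,-0.01],[0.02,0,-0.0]],[1,[0.24,-0.03,-0.01],[0.02,0,-0.0]],[1,[0.23,-0.04,-0.01],[0.02,0,-0.0]],[1,[0.24,-0.03,-0.01],[0.02,0,-0.0]],[1,[0.23,-0.04,-0.02],[0.02,0,-0.0]],[1,[0.24,-0.03,-0.01],[0.02,0,-0.0]],[1,[0.23,-0.04,-0.02],[0.02,0,-0.0]],[1,[0,0,0],[0,0,0]]]
```

Emit:
{"fn": "apply_moves", "kwargs": {"rows": [[1,[0.1,-0.04,-0.01],[0.02,0,0]],[1,[0.24,-0.04,-0.01],[0.02,0,0]],[1,[0.24,-0.04,-0.01],[0.02,0,0]],[1,[0.24,-0.03,-0.01],[0.02,0,0]],[1,[0.23,-0.03,-0.01],[0.02,0,0]],[1,[0.24,-0.02,-0.01],[0.02,0,0]],[1,[0.23,-0.02,-0.01],[0.02,0,0]],[1,[0.2,-0.01,-0.01],[0.02,0,0]],[1,[0.1,-0.01,-0.01],[0,0,0]],[1,[0,0,0],[0,0,0]]]}}

```text
clock: 23.85
tool_pos: [0.4653, 0.1533, 0.1232]
ee_rot: [[-0.005, 0.136, -0.991], [-0.003, -0.991, -0.136], [-1.0, 0.003, 0.005]]
force: [-0.1, 1.0, -2.3]
width: 0.0235
```

```bash
python3 st.py; python3 -c "
from plan import *
from ov import *
im=cams.camera('scene'); t=sensors.state()['tool_pos']; B=[t[0],t[1],.14]; zf=t[2]-.0646
overlay(im,'scene',(220,140,300,205),9,[([.4665,.1595,.15],.14,.102,.019,(255,0,255)),(B,.098,.064,zf,(0,0,255)),(B,.098,.064,.005,(0,255,255))],'pics/ov7.png')
rows([.466,.159,.085],.145-np.pi/2,9,1)"
```

```text
23.85 [0.4653 0.1533 0.1232] F [-0.06  1.01 -2.33] M [-0.041  0.03  -0.034] x [-0.0049 -0.0034 -1.    ] yaw -1.434 0.023464289345872653
max 0.11 0.01 from [0.4654 0.1532 0.1235]
[[1,[0.11,-0.02,-0.0],[-0.01,0.01,-0.0]],[1,[0.11,-0.02,-0.0],[-0.01,0.01,-0.0]],[1,[0.11,-0.01,-0.01],[-0.01,0.01,-0.0]],[1,[0.11,-0.02,-0.0],[-0.01,0.01,-0.0]],[1,[0.1,-0.01,-0.01],[-0.01,0.01,-0.0]],[1,[0.11,-0.02,-0.0],[-0.01,0.01,-0.0]],[1,[0.1,-0.01,-0.01],[-0.01,0.01,-0.0]],[1,[0.11,-0.02,-0.0],[-0.01,0.01,-0.0]],[1,[0.1,-0.01,-0.01],[-0.01,0.01,-0.0]],[1,[0,0,0],[0,0,0]]]
```

View pics/ov7.png

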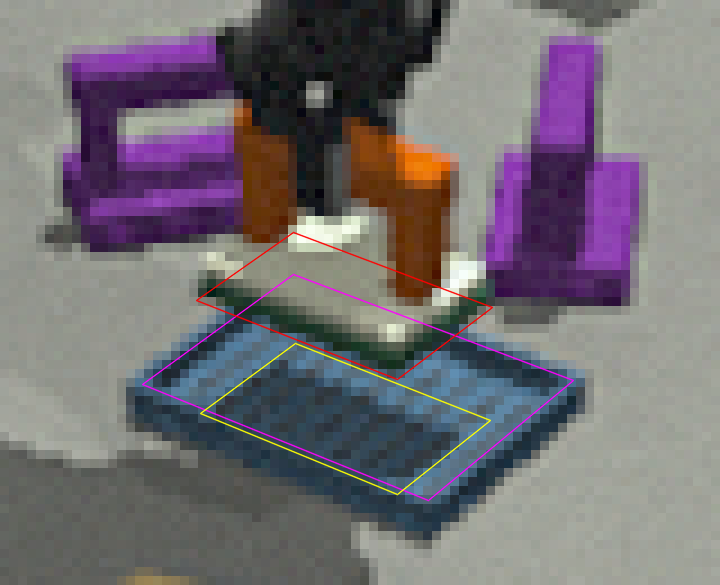

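Emit:
{"fn": "apply_moves", "kwargs": {"rows": [[1,[0.11,-0.02,0],[-0.01,0.01,0]],[1,[0.13,-0.02,0],[-0.01,0.01,0]],[1,[0.13,-0.02,-0.01],[-0.01,0.01,0]],[1,[0.13,-0.02,0],[-0.01,0.01,0]],[1,[0.13,-0.02,-0.01],[-0.01,0.01,0]],[1,[0.13,-0.02,0],[-0.01,0.01,0]],[1,[0.13,-0.01,-0.01],[-0.01,0.01,0]],[1,[0.13,-0.01,0],[-0.01,0.01,0]],[1,[0.1,-0.01,-0.01],[-0.01,0.01,0]],[1,[0.03,0,0],[0,0,0]]]}}

```text
clock: 24.73
tool_pos: [0.4669, 0.1606, 0.0738]
ee_rot: [[0.006, 0.145, -0.989], [-0.001, -0.989, -0.145], [-1.0, 0.002, -0.006]]
force: [-1.0, 0.5, -2.7]
width: 0.0234
```

```bash
python3 st.py; python3 -c "
from plan import *
t=sensors.state()['tool_pos']
rows([t[0],t[1],.0715],.138-np.pi/2,7,1)"
```

```text
24.73 [0.4669 0.1606 0.0738] F [-0.99  0.5  -2.67] M [-0.009  0.013 -0.014] x [ 6.e-03 -8.e-04 -1.e+00] yaw -1.425 0.023355928871195895
max 0.01 0.01 from [0.4669 0.1606 0.0738]
[[1,[0.01,0,0.0],[0.01,-0.01,-0.0]],[1,[0.01,0,0.0],[0.01,-0.01,-0.0]],[1,[0.01,0,0.0],[0.01,-0.01,-0.0]],[1,[0.01,0,0.0],[0.01,-0.01,-0.0]],[1,[0.01,0,0.0],[0.01,-0.01,-0.0]],[1,[0,0,0.0],[0.01,-0.01,-0.0]],[1,[0.01,0,0.0],[0.01,-0.01,-0.0]],[1,[0,0,0],[0,0,0]],[1,[0,0,0],[0,0,0]],[1,[0,0,0],[0,0,0]]]
```

Emit:
{"fn": "apply_moves", "kwargs": {"rows": [[1,[0.015,0,0],[0,-0.01,0]],[1,[0.015,0,0],[0,-0.01,0]],[1,[0.015,0,0],[0,-0.01,0]],[1,[0.015,0,0],[0,-0.01,0]],[1,[0.01,0,0],[0,-0.01,0]],[1,[0.01,0,0],[0,-0.01,0]],[1,[0.01,0,0],[0,-0.005,0]],[1,[0.01,0,0],[0,0,0]],[1,[0.005,0,0],[0,0,0]],[1,[0.005,0,0],[0,0,0]]]}}

```text
clock: 25.57
tool_pos: [0.4673, 0.1606, 0.0695]
ee_rot: [[0.0, 0.145, -0.989], [-0.001, -0.989, -0.145], [-1.0, 0.001, -0.0]]
force: [-1.8, 0.6, 8.9]
width: 0.0234
```

```bash
python3 st.py
```

```text
25.57 [0.4673 0.1606 0.0695] F [-1.8   0.61  8.88] M [-0.215  0.507 -0.013] x [ 3.0e-04 -1.1e-03 -1.0e+00] yaw -1.425 0.0233754300117209
```

On the floor at z = 0.0695, matching the original grasp height. Easing off and then opening.

Emit:
{"fn": "apply_moves", "kwargs": {"rows": [[1,[0,0,0],[0,0,0]],[1,[-0.005,0,0],[0,0,0]],[0.6,[0,0,0],[0,0,0]],[0.4,[0,0,0],[0,0,0]],[0.2,[0,0,0],[0,0,0]],[0,[0,0,0],[0,0,0]],[-0.5,[0,0,0],[0,0,0]],[-1,[0,0,0],[0,0,0]],[-1,[0,0,0],[0,0,0]],[-1,[0,0,0],[0,0,0]]]}}

```text
clock: 26.4
tool_pos: [0.4678, 0.1607, 0.07]
ee_rot: [[0.001, 0.145, -0.989], [-0.001, -0.989, -0.145], [-1.0, 0.001, -0.001]]
force: [-0.3, -0.2, -0.3]
width: 0.0851
```

```bash
python3 st.py
```

```text
26.4 [0.4678 0.1607 0.07  ] F [-0.29 -0.17 -0.28] M [0.04  0.035 0.008] x [ 1.4e-03 -8.0e-04 -1.0e+00] yaw -1.425 0.0850792691320542
```

Emit:
{"fn": "apply_moves", "kwargs": {"rows": [[-1,[-0.05,0,0],[0,0,0]],[-1,[-0.15,0,0],[0,0,0]],[-1,[-0.3,0,0],[0,0,0]],[-1,[-0.5,0,0],[0,0,0]],[-1,[-0.5,0,0],[0,0,0]],[-1,[-0.5,0,0],[0,0,0]],[-1,[-0.5,0,0],[0,0,0]],[-1,[-0.5,0,0],[0,0,0]],[-1,[-0.3,0,0],[0,0,0]],[-1,[-0.1,0,0],[0,0,0]]]}}

```text
clock: 27.23
tool_pos: [0.4665, 0.1592, 0.2146]
ee_rot: [[-0.001, 0.142, -0.99], [-0.002, -0.99, -0.142], [-1.0, 0.002, 0.002]]
force: [0.3, -1.0, 0.1]
width: 0.0855
```

Emit:
{"fn": "apply_moves", "kwargs": {"rows": [[-1,[-0.2,0,0],[0,0,0]],[-1,[-0.1,0,0],[0,0,0]],[-1,[0,0,0],[0,0,0]],[-1,[0,0,0],[0,0,0]],[-1,[0,0,0],[0,0,0]],[-1,[0,0,0],[0,0,0]],[-1,[0,0,0],[0,0,0]],[-1,[0,0,0],[0,0,0]],[-1,[0,0,0],[0,0,0]],[-1,[0,0,0],[0,0,0]]]}}

```text
clock: 28.07
tool_pos: [0.4654, 0.1587, 0.2259]
ee_rot: [[-0.004, 0.142, -0.99], [-0.004, -0.99, -0.142], [-1.0, 0.003, 0.004]]
force: [-0.2, -0.8, 0.4]
width: 0.0854
```

```bash
python3 st.py; python3 -c "
from ov import *
snap('scene','pics/end.png'); im=cams.camera('scene'); overlay(im,'scene',(228,145,293,205),9,[([.4665,.1595,.15],.14,.102,.019,(255,0,255))],'pics/ov8.png')"
```

```text
28.07 [0.4654 0.1587 0.2259] F [-0.24 -0.84  0.37] M [0.01  0.021 0.003] x [-0.0039 -0.0037 -1.    ] yaw -1.428 0.0854115222548444
```

View pics/end.png

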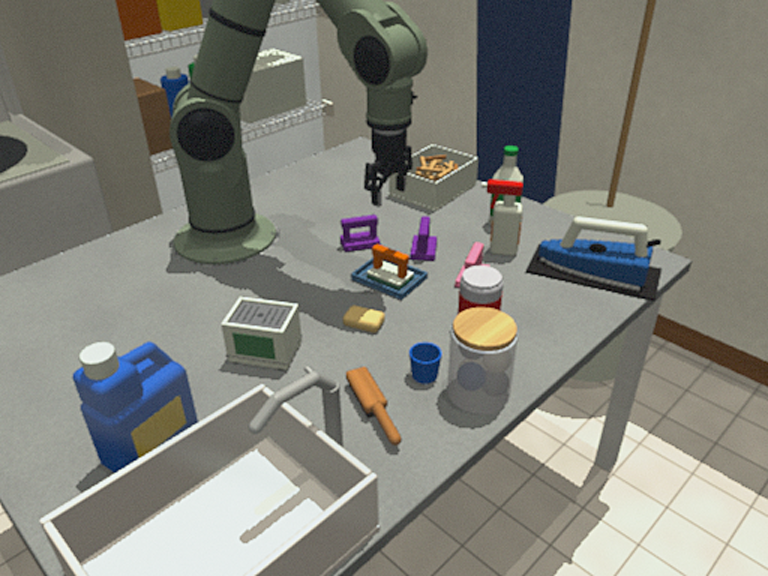

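View pics/ov8.png

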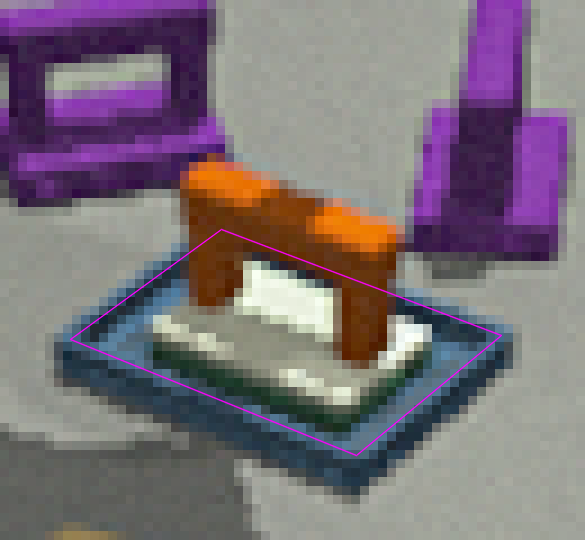

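The block lies flat in its tray at scene pixel (260,178). The plate is fully up, the robot is clear, and nothing else has moved.

```bash
python3 -c "
from rig import ctrl
print(ctrl.job_done())"
```

```text
the job is handed in; nothing more can be done
None
```

I gave the dispenser two full strokes with the scrub block, put the block back in its tray, and handed the job in at about 28 s of the 72 s allowed. No verdict was reported.

- **Strokes:** Both ended on the hard stop about 21 mm down. The push I read was about 15–19 N on the first stroke and 17–18 N on the second. Each was held for over half a second with the tool within about 0.3° of vertical. I only read the force at the end of each move, so brief peaks in between were not seen. Between strokes the block was lifted clear of the plate.
- **Final checks:** The last picture shows the block flat in its tray and released, the plate fully up, the gripper about 15 cm above where it let go, and the other objects where they were.
- **Disagreements:**
  - The two cameras differed by 2–5 mm on positions, so I centred the block using one camera's view of block and plate together, to about 1–2 mm.
  - The drawn block outline sat about one pixel off. It did so while the block lay in the tray too, so I did not take it as tilt.
  - At the stop there was also a sideways force of about 4–5 N, which I did not explain.

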